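Box up baby corn and turn the marinating box over

ROBOT

A 6-joint arm with a two-finger parallel gripper is mounted at the origin on a cart in front of the work surface, level with it; the furniture and walls round the work are solid. World frame = base frame: x ahead of the robot, y to its left, z up, the work surface at z = 0. Lengths are in m, angles in rad, forces in N, time in s.
With the tool pointing down it reaches from about 0.3 to 0.775 m from the base axis. Payload 14.6 kg.
Tool frame: the origin (TCP) lies midway between the tips of the shut fingers; the grasp point (between the pads) lies 19 mm behind it (ctrl.pinch_z is the distance from the TCP to the grasp point, in m); z points along the fingers, y is the line along which they close (so a half turn about z gives the same grasp; the last joint's range is limited). The gripper opens to 94 mm and grips with 3 to 60 N. Pads are 16 mm wide; open, the fingers measure 119 mm over their backs; the gripper's body (75 mm by 177 mm) begins 78 mm behind the grasp point.
Start: joints at [-0.067, 0.3, 1.521, -0, 1.321, -0.067], TCP at [0.55, -0, 0.171] pointing down, gripper open.
Joint ranges: [-3.03, 3.03], [-0.79, 2.21], [0.23, 2.52], [-1.04, 4.18], [0, 3.07], [-2.55, 2.55]. Speed limits (rad/s): [2.22, 2.22, 2.57, 3.14, 3.14, 3.14].

INTERFACE

Orientations are given as [roll, pitch, yaw] about the fixed x, y, z axes, in that order (R = Rz(yaw) Ry(pitch) Rx(roll)).
In Python, from station import ctrl gives the robot as it stands.
- The arm moves only by the tool jog_arm, never from a script. Its argument "motion" is a list of rows, each a list of 7 numbers: the shift along the tool's x, y, z in m, then the turn, a rotation vector about the tool's x, y, z in rad, then the opening, from -1 (shut) to 1 (fully open). In form: [[tx, ty, tz, rx, ry, rz, gripper], ...]. A call has 1 to 5 rows; each row shifts and turns the commanded pose from where the row before left it, along the tool's axes as they then stand; what a row does not reach is not made up. A row lasts 1/10 s, in which the tool goes at most 50 mm and 8.59 degrees, less where a joint would pass 70% of its speed; a pose out of reach is approached as far as the arm can. A call is refused whole if a number of a shift passes 0.05 or a number of a turn 0.15, either way. A call with a gripper value outside its range is refused whole. The fingers move at their own pace and stop on an object; "squeeze" is the grip in N (left out, the last holds). Time passes only in rows, so rows that do not move let the fingers close. It gives the time, the measured TCP pose, the force, the opening and the grip force at its end, in the units of the state.
- ctrl.get_obs(): the state, without advancing time (a new reading comes with each control period).
- ctrl.camera(name): name is "scene" or "side" or "wrist"; returns the picture (400x640x3 uint8, red, green, blue); there is no depth.
- ctrl.camera_model(name): a dict with "intrinsics" (3x3 intrinsics, pixels), "k1" (the pictures are not rectified: a ray, as slopes to the right and down, at radius r is drawn at 1 + k1 r^2 times it, then the intrinsics apply), "rvec" (rotation vector, rad) and "tvec" (3), from world to camera coordinates, as OpenCV has them. Camera axes: x right, y down, z forward; pixel columns grow to the right and rows downward; lengths in m; the calibration is good to about 2 mm. A picture is of the moment at which its call begins: read the wrist's pose just before it. camera_model takes no time and is no camera call; for the wrist camera it gives the pose at the moment of the call.
- ctrl.hand_in(): hands the job in; it is judged then, once.
The state is a dict: "time_s": time; "qpos": joint angles; "joint_vel": joint speeds; "tau": joint torques, N m; "ee_pos": TCP position; "eef_rot": TCP orientation; "force": force on the tool from outside, world axes, zero at the start; "moment": the same for the moment, N m; "grip_width": finger opening in m; "grip_force": force on a finger pad.
Only numpy, scipy, OpenCV 4.12 (cv2) and the standard library are available. Lean on these libraries where they do the work, as an engineer would, in place of code of your own. Each camera call takes 0.05 s, during which the arm holds its last target. There are 200 camera calls.

TASK

Lift the sprung clamp arm until it stays open by itself and take out the blue lid, put every piece of baby corn from the worktop into the white marinating box on the chopping board, and shut the lid on it. Then, pinching lid and box together so that nothing comes open, turn the shut box upside down and leave it lying flat on its lid on the chopping board with all the corn inside (you may rest it on one end on the way). Finally shut the empty clamp again; leave the food tin and the garlic where they are.

Things in the scene. Friction and masses are not known exactly. Their poses are not given: they have to be found in the camera images.
- box_c (a point): white plastic marinating box, open on top, 80 (its x) x 68 (y) mm outside, 0.18 kg, on the chopping board. Point: on its middle axis 25 mm above its underside, level with the ledge the lid's edge sits on; z points out of the mouth. Floor 3 mm thick. Shut, the box is 50 mm high, lid and body flush on all sides: fingers across the 68 mm width, over the seam at half height, pinch both at once
- box_rim (a point): centre of the white box's mouth, level with its rim, 30.5 mm above its underside: inside the ledge a thin collar rises 5.5 mm, over which the lid fits. The opening is 66 (x) x 54 (y) mm. Axes as box_c
- lid_c (a point): the box's loose lid: blue plastic cap, 80 (x) x 68 (y) x 25 mm, open below, walls 3 mm, 0.09 kg, no latch. Point: its centre, 12.5 mm above its lower edge; z out of its closed top. Fits over the box's collar either way round with 1.8 mm play each side; shut, it lies 12.5 mm from box_c along the box's z. At first it stands top up under the clamp arm, lower edge 12 mm above the worktop
- clamp (a joint): angle (rad) of the stand's steel clamp arm (rubber foot, red grip): 0 while it presses on the lid, growing as it is lifted, -0.08 shut with no lid, 3.0 against its open stop. Its over-centre spring shuts it from below 1.1 (about 4 N at the grip) and from beyond 1.1 swings it on to the stop, where it stays
- clamp_pivot (a point): the clamp arm's hinge pin, 49 mm above the worktop, on a dark wooden foot plate (140 x 84 x 12 mm, fixed). z up, x from the lid's place to the hinge, y along the pin. The lid's place is 60 mm from the pin along -x: a locating block 50 x 40 x 8 mm on the plate, inside the lid (lift the lid straight up). Cheeks and spring beside the pin: 50 mm over all, 56 mm high
- clamp_grip (a point): centre of the clamp arm's red grip: a barrel 20 mm in diameter, 26 mm long, lying along the pin's direction (pinch its flat ends; it may turn between the fingers), on a stem above the 18 mm wide arm. At angle 0 it is 45 mm from the pin along the stand's -x and 22 mm above the pin; lifted, it goes round the pin, up and over towards +x; wide open it lies low beyond the pin, foot up
- board_top (a point): the wooden chopping board, 220 (x) x 330 (y) x 22 mm, which lies fixed over the cold hob; this point is the middle of its upper face, z up. The room's side wall stands at about y = -0.62, beyond the hob's knobs: keep tilted wrists clear of it
- tin_by: a food tin, 75 mm across and 58 mm high, bystander; origin at the centre of its underside
- garlic_by: a bulb of garlic, about 50 mm, bystander; origin at the centre of its underside
- corn_1_c (a point): a piece of baby corn, a yellow cylinder 21 mm in diameter and 26 mm long, firm, 15 g; this point is its centre, z along its length. It stands on a cut end on the worktop left of the hob (a knock may lay it on its side); two to four pieces are there
- corn_2_c (a point): a piece of baby corn, a yellow cylinder 21 mm in diameter and 26 mm long, firm, 15 g; this point is its centre, z along its length. It stands on a cut end on the worktop left of the hob (a knock may lay it on its side); two to four pieces are there
- corn_3_c (a point): a piece of baby corn, a yellow cylinder 21 mm in diameter and 26 mm long, firm, 15 g; this point is its centre, z along its length. It stands on a cut end on the worktop left of the hob (a knock may lay it on its side); two to four pieces are there
- corn_4_c (a point): a piece of baby corn, a yellow cylinder 21 mm in diameter and 26 mm long, firm, 15 g; this point is its centre, z along its length. It stands on a cut end on the worktop left of the hob (a knock may lay it on its side); two to four pieces are there

How it is judged:
On the way, in this order (a step that is already met when the one before it is completed fails the run):
1. the clamp arm is lifted past its hold-open point and stands open (beyond 1.5 rad) (value of joint clamp above 1.5 rad), for 0.3 s.
2. every piece of corn that is there is inside the upright box and the lid is shut on it (z of lid_c in the frame of box_c between 0.0095 and 0.0155 m and x of lid_c in the frame of box_c between -0.004 and 0.004 m and y of lid_c in the frame of box_c between -0.004 and 0.004 m and angle between the z axis of lid_c and the z axis of box_c, either way round below 0.1 rad and x of corn_1_c in the frame of box_c between -0.037 and 0.037 m and y of corn_1_c in the frame of box_c between -0.031 and 0.031 m and z of corn_1_c in the frame of box_c between -0.023 and 0.023 m and x of corn_2_c in the frame of box_c between -0.037 and 0.037 m and y of corn_2_c in the frame of box_c between -0.031 and 0.031 m and z of corn_2_c in the frame of box_c between -0.023 and 0.023 m and x of corn_3_c in the frame of box_c between -0.037 and 0.037 m and y of corn_3_c in the frame of box_c between -0.031 and 0.031 m and z of corn_3_c in the frame of box_c between -0.023 and 0.023 m and x of corn_4_c in the frame of box_c between -0.037 and 0.037 m and y of corn_4_c in the frame of box_c between -0.031 and 0.031 m and z of corn_4_c in the frame of box_c between -0.023 and 0.023 m and angle between box_c's own z axis and vertical below 0.15 rad), for 0.2 s.
3. the box is upside down, flat on its lid on the chopping board, the lid still shut and the corn inside (z of lid_c in the frame of box_c between 0.0095 and 0.0155 m and x of lid_c in the frame of box_c between -0.004 and 0.004 m and y of lid_c in the frame of box_c between -0.004 and 0.004 m and angle between the z axis of lid_c and the z axis of box_c, either way round below 0.1 rad and x of corn_1_c in the frame of box_c between -0.037 and 0.037 m and y of corn_1_c in the frame of box_c between -0.031 and 0.031 m and z of corn_1_c in the frame of box_c between -0.023 and 0.023 m and x of corn_2_c in the frame of box_c between -0.037 and 0.037 m and y of corn_2_c in the frame of box_c between -0.031 and 0.031 m and z of corn_2_c in the frame of box_c between -0.023 and 0.023 m and x of corn_3_c in the frame of box_c between -0.037 and 0.037 m and y of corn_3_c in the frame of box_c between -0.031 and 0.031 m and z of corn_3_c in the frame of box_c between -0.023 and 0.023 m and x of corn_4_c in the frame of box_c between -0.037 and 0.037 m and y of corn_4_c in the frame of box_c between -0.031 and 0.031 m and z of corn_4_c in the frame of box_c between -0.023 and 0.023 m and angle between box_c's own z axis and vertical above 3.04 rad and z of box_c in the frame of board_top below 0.029 m and x of box_c in the frame of board_top between -0.09 and 0.09 m and y of box_c in the frame of board_top between -0.145 and 0.145 m), for 0.3 s.
At the end, for the whole second after the job is handed in: the box lies flat on its lid on the chopping board (upside down within 0.1 rad, its centre at least 20 mm in from every edge of the board), the lid shut on it (within 3 mm of fully shut and 4 mm sideways), every piece of corn that was there inside it, and the clamp arm is shut (below 0.06 rad) (all of step 3 and value of joint clamp below 0.06 rad); the robot touches nothing.
It fails at once if the box is tipped more than 0.6 rad while the lid is not shut on it (its centre over 10 mm from its shut place) (angle between box_c's own z axis and vertical above 0.6 rad and (z of lid_c in the frame of box_c above 0.0225 m or z of lid_c in the frame of box_c below 0.0025 m or x of lid_c in the frame of box_c above 0.01 m or x of lid_c in the frame of box_c below -0.01 m or y of lid_c in the frame of box_c above 0.01 m or y of lid_c in the frame of box_c below -0.01 m)).
It fails at once if the food tin or the garlic is moved more than 40 mm (distance of any of tin_by, garlic_by from where it was at the start of the episode above 0.04 m).
Of corn_1, corn_2, corn_3, corn_4 only 2 to 4 are there at a start; the rules pass over those that are not, and their reading is None.
At some moment in a run one of corn_1, corn_2, corn_3, corn_4 may be knocked a few centimetres aside while the robot is not near it.
It also fails if it takes over 210 s, if anything falls off the work surface, if the arm or the gripper's body presses on something with over 40 N, if the wrist force passes 120 N, or if a joint passes its speed limit or range.

## Working session

There is one attempt and no reset: what is moved stays moved. The work goes in short steps, Python scripts to look and compute and a tool call to move; the robot and the scene stay as the last step left them, time stands still between calls to the robot, and variables do not carry over. Pictures are saved under pics/ and viewed, at most 14 in all, crops included, and the job is handed in when it is done.

Besides the shell and the picture viewer there is one more tool, called after "Emit:" as name([rows], argument=value, ...), one row to a line, values as JSON. jog_arm: Moves the arm, as the interface text tells. Its arguments: {"type":"object","properties":{"motion":{"type":"array"},"squeeze":{"type":"number"}},"required":["motion"]}

```bash
ls; mkdir -p pics
cat > h.py <<'E'
import numpy as np, cv2
from scipy.spatial.transform import Rotation as R
from station import ctrl
def cam(n): 
    m=ctrl.camera_model(n); K=np.array(m["intrinsics"],float).reshape(3,3); Rm=cv2.Rodrigues(np.array(m["rvec"],float))[0]; t=np.array(m["tvec"],float).ravel(); return K,m["k1"],Rm,t
def ray(c,u,v):
    K,k1,Rm,t=c; x=np.array([(u-K[0,2])/K[0,0],(v-K[1,2])/K[1,1]]); s=x.copy()
    for _ in range(30): s=x/(1+k1*(s@s))
    d=Rm.T@np.array([s[0],s[1],1]); return -Rm.T@t, d/np.linalg.norm(d)
def plane(c,u,v,z): o,d=ray(c,u,v); return o+d*(z-o[2])/d[2]
def proj(c,p):
    K,k1,Rm,t=c; q=Rm@np.array(p)+t; s=q[:2]/q[2]; s=s*(1+k1*(s@s)); return K[:2,:2]@s+K[:2,2]
def tri(rs):
    A=sum(np.eye(3)-np.outer(d,d) for o,d in rs); b=sum((np.eye(3)-np.outer(d,d))@o for o,d in rs); p=np.linalg.solve(A,b)
    return p, [np.linalg.norm(np.cross(p-o,d)) for o,d in rs]
def snap(n,f):
    c=cam(n); im=ctrl.camera(n); cv2.imwrite(f"pics/{f}.png",im[:,:,::-1]); return c,im
E
python3 - <<'E'
from h import *
for n in("scene","side","wrist"):
    c,im=snap(n,n+"0"); np.savez(n+"0.npz",K=c[0],k1=c[1],R=c[2],t=c[3]); print(n,c[0].tolist(),c[1],(-c[2].T@c[3]).round(3),c[2].round(2).tolist())
print(ctrl.get_obs())
E
```

```text
pics
scene [[396.51998408943456, 0.0, 324.7994208409027], [0.0, 396.51998408943456, 199.70803560838888], [0.0, 0.0, 1.0]] 0.010524190939745036 [-0.123  0.738  0.551] [[-0.64, -0.77, 0.01], [-0.35, 0.28, -0.89], [0.68, -0.58, -0.45]]
side [[498.5453933659424, 0.0, 327.68454909116645], [0.0, 498.5453933659424, 201.36181053307726], [0.0, 0.0, 1.0]] -0.11197147267839898 [0.411 1.204 0.769] [[-0.98, -0.19, 0.02], [-0.12, 0.52, -0.85], [0.15, -0.83, -0.53]]
wrist [[330.93347903570617, 0.0, 322.3623482400294], [0.0, 330.93347903570617, 197.41069605494712], [0.0, 0.0, 1.0]] -0.009273933620927335 [0.551 0.084 0.384] [[1.0, 0.0, -0.0], [0.0, -0.96, 0.29], [-0.0, -0.29, -0.96]]
{'time_s': 0.15, 'qpos': array([-6.65696597e-02,  3.00316319e-01,  1.52142613e+00, -1.26144964e-06,
        1.32070236e+00, -6.65880837e-02]), 'joint_vel': array([ 0.00093896, -0.00350919, -0.00122123, -0.00049577,  0.00182714,
       -0.00138639]), 'tau': array([-2.50185103e-04, -5.31960297e+01, -3.52822959e+01,  7.07691838e-02,
        2.35654798e-02, -3.66386917e-05]), 'ee_pos': array([5.49774838e-01, 2.83916450e-05, 1.70936799e-01]), 'eef_rot': array([-3.14074231e+00, -5.54819978e-05,  1.57081504e+00]), 'force': array([ 0.22184971, -0.23717981, -0.54025226]), 'moment': array([-0.02006012, -0.04338903,  0.01697819]), 'grip_force': 0.0, 'grip_width': 0.09412676575911252}
```

View pics/scene0.png

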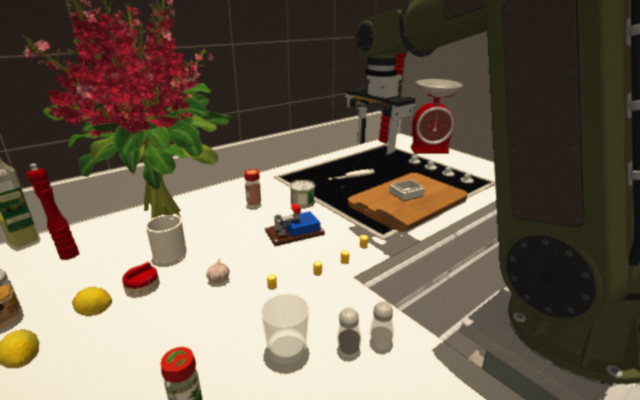

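View pics/side0.png

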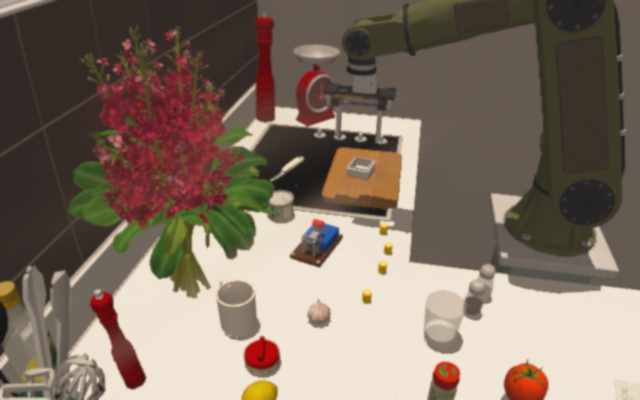

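The scene view shows four corn pieces at (271,281), (318,268), (345,257) and (364,241), and the stand with the blue lid at (300,222). The white box is at (407,189) on the board. In the side view the corn is at (367,296), (382,267), (388,248) and (383,228), the stand at (317,240), and the box at (360,168).

```bash
cat >> h.py <<'E'
def blobs(im,kind,amin=12):
    h=cv2.cvtColor(im,cv2.COLOR_RGB2HSV); r={"yellow":((20,130,120),(32,255,255)),"blue":((100,150,60),(130,255,255)),"red":((0,190,120),(5,255,255))}[kind]
    m=cv2.inRange(h,*[np.array(x) for x in r]); n,l,s,ce=cv2.connectedComponentsWithStats(m)
    return [(ce[i].round(1),s[i].tolist()) for i in range(1,n) if s[i][4]>=amin],l
E
python3 - <<'E'
from h import *
I={n:cv2.imread(f"pics/{n}0.png")[:,:,::-1].copy() for n in("scene","side","wrist")}
for n in I:
    for k in("yellow","blue","red"):
        print(n,k,[(b[0].tolist(),b[1]) for b in blobs(I[n],k)[0]])
C={n:cam(n) for n in("scene","side")}
S=[(271,281),(318,268),(345,257),(364,241)];T=[(367,296),(382,267),(388,248),(383,228)]
S+=[(296,210),(407,189)];T+=[(318,224),(360,168)]
for s,t in zip(S,T): p,e=tri([ray(C["scene"],*s),ray(C["side"],*t)]); print(p.round(4),np.round(e,4))
E
```

```text
scene yellow [([0.8, 217.8], [0, 215, 3, 6, 13]), ([363.4, 240.6], [360, 235, 9, 13, 87]), ([344.3, 256.7], [341, 251, 8, 12, 79]), ([317.2, 268.0], [314, 262, 8, 13, 77]), ([271.5, 281.7], [267, 275, 9, 14, 95]), ([90.0, 299.6], [72, 287, 39, 29, 709]), ([16.4, 346.6], [0, 330, 38, 36, 969])]
scene blue [([303.8, 224.6], [287, 212, 32, 24, 474])]
scene red [([426.3, 104.5], [421, 103, 11, 5, 13]), ([434.8, 105.9], [425, 104, 20, 5, 23]), ([250.7, 173.4], [245, 170, 13, 6, 32]), ([295.5, 207.8], [292, 204, 8, 9, 53]), ([143.2, 264.9], [139, 263, 10, 5, 16]), ([129.8, 271.0], [124, 267, 14, 10, 22]), ([177.1, 360.7], [161, 348, 33, 24, 409])]
side yellow [([383.2, 228.5], [380, 224, 8, 10, 57]), ([387.8, 248.5], [385, 244, 7, 10, 60]), ([382.1, 267.5], [379, 263, 8, 11, 68]), ([5.9, 288.9], [0, 282, 15, 15, 131]), ([366.3, 296.4], [363, 291, 8, 12, 76]), ([32.2, 363.7], [27, 359, 10, 10, 66]), ([23.8, 378.0], [22, 375, 4, 7, 17]), ([37.0, 378.8], [35, 377, 5, 5, 23]), ([260.1, 391.1], [242, 381, 35, 19, 543])]
side blue [([328.8, 237.0], [321, 226, 17, 24, 224])]
side red [([303.0, 84.5], [299, 80, 10, 9, 48]), ([100.6, 300.4], [91, 293, 19, 14, 112]), ([261.0, 353.1], [246, 339, 32, 27, 596]), ([446.8, 374.4], [435, 363, 24, 20, 196]), ([522.8, 392.7], [506, 384, 40, 16, 257])]
wrist yellow [([231.6, 60.2], [219, 49, 24, 22, 325])]
wrist blue [([380.7, 8.6], [339, 0, 75, 25, 1218])]
wrist red []
[0.4647 0.3891 0.0145] [0.0006 0.0006]
[0.4424 0.2784 0.0103] [0.001 0.001]
[0.4349 0.2028 0.0113] [0.0012 0.0012]
[0.4556 0.1195 0.0118] [0.0012 0.0012]
[0.6114 0.2151 0.0663] [0.0011 0.0011]
[ 0.5563 -0.1627  0.0334] [0.0012 0.0012]
```

View pics/wrist0.png

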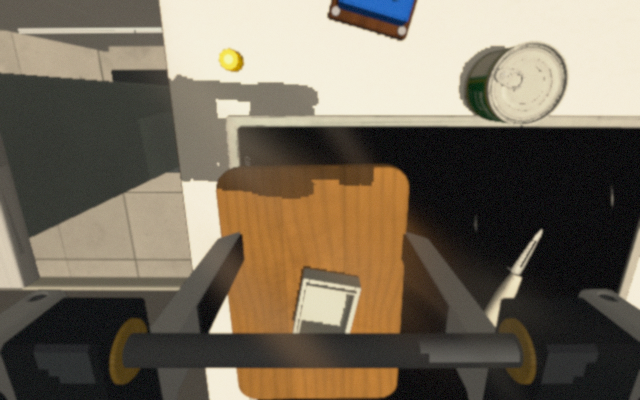

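The wrist view shows one corn piece at (231,60) and the stand's edge at (370,15). The box is at (328,305), turned by about 10°. I'll move towards the stand for two wrist views.

Emit:
jog_arm([
  [0.04,0,-0.04,0,0,0,1],
  [0.04,0,-0.04,0,0,0,1],
  [0,0,0,0,0,0,1],
  [0,0,0,0,0,0,1],
])

```text
time_s: 0.55
ee_pos: [0.55, 0.0712, 0.242]
eef_rot: [3.141, 0.0, 1.572]
force: [-0.5, 0.1, 0.6]
grip_width: 0.0941
grip_force: 0.0
```

Run:
```python
from h import *
o=ctrl.get_obs();print(o["ee_pos"],o["eef_rot"])
c,im=snap("wrist","w1"); np.save("w1.npy",np.array(c,dtype=object),allow_pickle=True)
for k in("yellow","blue","red"): print(k,[(b[0].tolist(),b[1]) for b in blobs(im,k)[0]])
```

```text
[0.54995179 0.07115088 0.2420266 ] [3.14121635e+00 1.30153633e-04 1.57215930e+00]
yellow [([230.3, 57.5], [220, 48, 20, 19, 226]), ([250.5, 123.4], [241, 117, 18, 15, 154]), ([531.6, 360.3], [530, 355, 5, 11, 34])]
blue [([368.8, 60.8], [335, 14, 74, 85, 3405])]
red [([599.9, 29.6], [580, 6, 44, 48, 883]), ([380.0, 39.1], [368, 28, 26, 22, 405])]
```

Emit:
jog_arm([
  [0.04,0.01,0,0,0,0,1],
  [0.05,0.01,0,0,0,0,1],
  [0.04,0.01,0,0,0,0,1],
  [0,0,0,0,0,0,1],
  [0,0,0,0,0,0,1],
])

```text
time_s: 1.1
ee_pos: [0.5796, 0.1993, 0.2402]
eef_rot: [-3.139, 0.001, 1.571]
force: [0.0, -0.0, 0.4]
grip_width: 0.0944
grip_force: 0.0
```

Run:
```python
from h import *
o=ctrl.get_obs();print(o["ee_pos"],o["eef_rot"])
c,im=snap("wrist","w2"); np.save("w2.npy",np.array(c,dtype=object),allow_pickle=True)
for k in("yellow","blue","red"): print(k,[(b[0].tolist(),b[1]) for b in blobs(im,k)[0]])
a=cv2.imread("pics/w1.png");b=cv2.imread("pics/w2.png")
cv2.imwrite("pics/w12.png",cv2.resize(np.vstack([a[:, 100:600],b[:,100:600]]),(500,600)) if 0 else np.hstack([a[:,150:550],b[:,150:550]]))
```

```text
[0.57955452 0.19926765 0.24024881] [-3.13888778e+00  9.73664388e-04  1.57114229e+00]
yellow [([228.3, 9.2], [217, 0, 21, 19, 251]), ([216.0, 99.0], [206, 93, 19, 15, 156]), ([214.7, 160.0], [206, 153, 19, 16, 162]), ([234.6, 216.1], [226, 208, 17, 18, 188]), ([531.8, 363.2], [530, 355, 5, 18, 65])]
blue [([327.7, 150.7], [320, 132, 15, 42, 398]), ([369.4, 149.9], [362, 137, 17, 31, 320]), ([342.2, 173.8], [338, 172, 10, 4, 20])]
red [([546.0, 159.5], [528, 140, 40, 39, 637])]
```

View pics/w12.png

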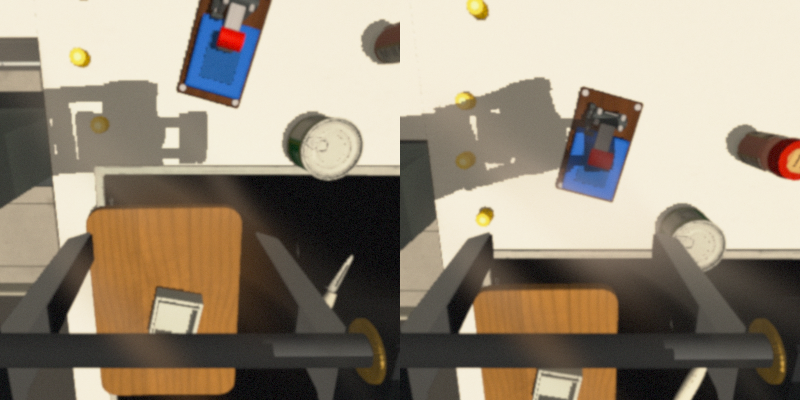

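In w1 the board and box show, with the box at crop (176,312). In w2 the whole stand is visible: its plate corners are about (333,87), (392,102), (362,201) and (307,188). The hinge is at the top (+y) and the red grip at (349,158). All four corn pieces are visible as well.

```bash
cat > m.py <<'E'
from h import *
C={k:np.load(k+".npy",allow_pickle=True) for k in("w1","w2")}
C["scene"]=cam("scene");C["side"]=cam("side")
I={k:cv2.imread(f"pics/{k}.png")[:,:,::-1].copy() for k in("w1","w2")}
im=I["w2"];h=cv2.cvtColor(im,cv2.COLOR_RGB2HSV)
m=cv2.inRange(h,(0,90,15),(180,255,255));m[:,:290]=0;m[:,410:]=0;m[:75]=0;m[215:]=0
m=cv2.morphologyEx(m,cv2.MORPH_OPEN,np.ones((3,3)))
hull=cv2.convexHull(max(cv2.findContours(m,0,1)[0],key=cv2.contourArea))
for e in (4,6,8):
    q=cv2.approxPolyDP(hull,e,True)[:,0]
    if len(q)==4:break
P=np.array([plane(C["w2"],u+.0,v+.0,.012) for u,v in q]);print(q.tolist(),P.round(4).tolist(),[np.linalg.norm(P[i]-P[(i+1)%len(P)]).round(4) for i in range(len(P))],P.mean(0))
r=h[:,:,0]; mm=(((h[:,:,0]<6)|(h[:,:,0]>174))&(h[:,:,1]>170)&(h[:,:,2]>40)).astype(np.uint8);mm[:,:325]=0;mm[:,380:]=0;mm[:140]=0;mm[175:]=0
n,l,s,ce=cv2.connectedComponentsWithStats(mm);print(s[1:],ce[1:])
g=ce[1:][np.argmax(s[1:,4])]
print("grip",tri([ray(C["w1"],380,38.5),ray(C["w2"],*g)]),tri([ray(C["w1"],380,38.5),ray(C["w2"],*g),ray(C["scene"],295.5,207.8)]))
W1={3:(230.3,57.5),2:(250.5,123.4)} 
cs=[((271.5,281.7),(366.3,296.4),(228.3,9.2)),((317.2,268),(382.1,267.5),(216,99)),((344.3,256.7),(387.8,248.5),(214.7,160)),((363.4,240.6),(383.2,228.5),(234.6,216.1))]
for a,b,w in cs:
    print("corn",tri([ray(C["scene"],*a),ray(C["side"],*b),ray(C["w2"],*w)]), plane(C["w2"],*w,.022).round(4))
E
python3 m.py
```

```text
[[339, 89], [389, 111], [360, 198], [315, 183], [316, 145]] [[0.6016, 0.2942, 0.012], [0.6666, 0.2673, 0.012], [0.6332, 0.1498, 0.012], [0.5706, 0.1712, 0.012], [0.5721, 0.2233, 0.012]] [np.float64(0.0704), np.float64(0.1222), np.float64(0.0662), np.float64(0.0521), np.float64(0.0768)] [0.60881059 0.22114481 0.012     ]
[[339 152   8  11  47]
 [347 159   1   1   1]] [[342.17021277 157.74468085]
 [347.         159.        ]]
grip (array([0.60748737, 0.21638687, 0.07686034]), [np.float64(0.004181985759391389), np.float64(0.004181985759391196)]) (array([0.60831513, 0.21709549, 0.07361705]), [np.float64(0.003952457927153217), np.float64(0.004636309615170209), np.float64(0.001720555830576266)])
corn (array([0.4670792 , 0.38576301, 0.00955209]), [np.float64(0.0010423550378557394), np.float64(0.0009643451330007645), np.float64(0.0005242222331479868)]) [0.4707 0.3825 0.022 ]
corn (array([0.44274866, 0.28118182, 0.01091655]), [np.float64(0.0006715019589311563), np.float64(0.001251047037557961), np.float64(0.0012883467213083127)]) [0.4474 0.2819 0.022 ]
corn (array([0.43558637, 0.20358704, 0.01135314]), [np.float64(0.0011437915554516926), np.float64(0.0002682464196659928), np.float64(0.0009060546317026918)]) [0.4387 0.2047 0.022 ]
corn (array([0.45566991, 0.12234456, 0.01293881]), [np.float64(0.0001528029359640912), np.float64(0.0008521621121324572), np.float64(0.0008982387150088004)]) [0.4591 0.1261 0.022 ]
```

Run:
```python
import cv2,numpy as np
a=cv2.imread("pics/w2.png")[75:215,290:410];b=cv2.imread("pics/w1.png")[0:115,310:440]
a=cv2.resize(cv2.convertScaleAbs(a,alpha=1.5,beta=20),None,fx=4,fy=4);b=cv2.resize(b,None,fx=2.4,fy=4) if 0 else cv2.resize(b,None,fx=2.4,fy=2.4)
o=np.zeros((560,800,3),np.uint8);o[:,:480]=a;o[:b.shape[0],485:485+b.shape[1]]=b;cv2.imwrite("pics/z1.png",o)
```

```text
(no output)
```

View pics/z1.png

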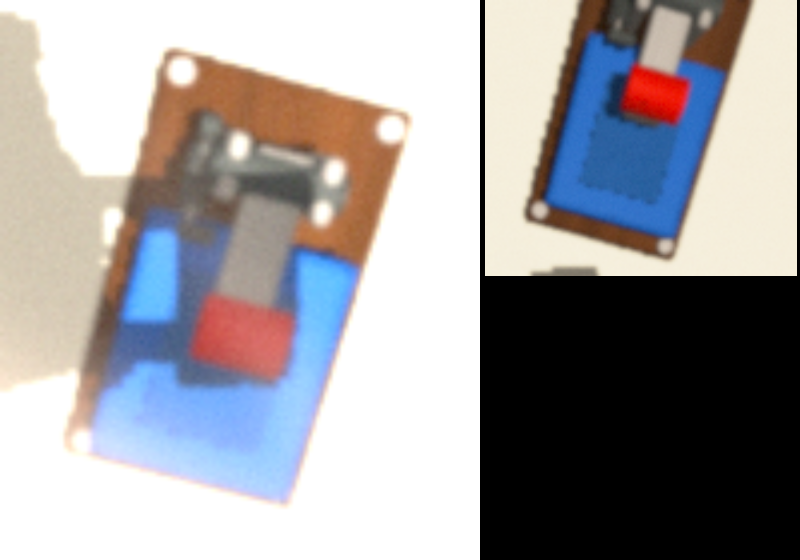

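Enlarged, the w2 plate corners are (332,87), (392.5,103.7), (361.7,201.2) and (306.2,186.2), with the grip at (350.5,159.5). In w1 the grip is at (380.5,39.3) and the lid-top corners are (353.8,13.3), (410.4,30), (391,99) and (336,84.6).

Run:
```python
from h import *
C={k:np.load(k+".npy",allow_pickle=True) for k in("w1","w2")};C["scene"]=cam("scene");C["side"]=cam("side")
def quad(c,q,z):
    P=np.array([plane(c,*p,z) for p in q]);e=np.roll(P,-1,0)-P
    print(P.mean(0).round(4),np.linalg.norm(e,axis=1).round(4),np.degrees(np.arctan2(e[:,1],e[:,0])).round(1))
quad(C["w2"],[(332,87),(392.5,103.7),(361.7,201.2),(306.2,186.2)],.012)
quad(C["w1"],[(353.8,13.3),(410.4,30),(391,99),(336,84.6)],.037)
print("grip",tri([ray(C["w1"],380.5,39.3),ray(C["w2"],350.5,159.5)]),tri([ray(C["w1"],380.5,39.3),ray(C["w2"],350.5,159.5),ray(C["scene"],295.5,207.8)]))
q2=(90/4+290,210/4+75)
A=[tri([ray(C["w1"],*a),ray(C["w2"],*b)]) for a,b in [((391,99),(287/4+290,503/4+75)),((336,84.6),(92/4+290,450/4+75)),((410.4,30),(360/4+290,265/4+75)),((353.8,13.3),(150/4+290,212/4+75))]]
for a in A: print(a[0].round(4),np.round(a[1],4))
```

```text
[0.6143 0.2212 0.012 ] [0.0804 0.1358 0.0802 0.1344] [ -14.5 -104.9  164.5   75.2]
[0.6104 0.2009 0.037 ] [0.0677 0.0782 0.0689 0.0791] [ -14.5 -103.   166.3   76.1]
grip (array([0.61307785, 0.21503094, 0.07290543]), [np.float64(0.0003459259803602153), np.float64(0.0003459259803603411)]) (array([0.61340397, 0.21516603, 0.07081962]), [np.float64(0.0004213501045492578), np.float64(0.0006139570370771434), np.float64(0.0003653045464271752)])
[0.633  0.1547 0.0413] [0.0009 0.0009]
[0.5682 0.1708 0.0342] [0.0003 0.0003]
[0.6532 0.2312 0.0339] [0.0001 0.0001]
[0.5869 0.2477 0.0365] [0. 0.]
```

Emit:
jog_arm([
  [0.008,0.0168,0.04,0,0,0,0.1],
  [0.008,0.0168,0.04,0,0,0,0.1],
  [0,0,0,0,0,0.127,0.1],
  [0,0,0,0,0,0.126,0.1],
  [0,0,0,0,0,0,0.1],
])

```text
time_s: 1.65
ee_pos: [0.6135, 0.214, 0.1617]
eef_rot: [-3.141, 0.0, 1.314]
force: [-0.5, -0.3, -0.5]
grip_width: 0.0573
grip_force: 0.0
```

Emit:
jog_arm([
  [0,0,0,0,0,0,0.1],
  [0,0,0,0,0,0,0.1],
])

```text
time_s: 1.85
ee_pos: [0.6134, 0.215, 0.1624]
eef_rot: [3.141, -0.0, 1.32]
force: [0.1, 0.4, -0.5]
grip_width: 0.0518
grip_force: 0.0
```

```bash
cat >> h.py <<'E'
def rel(p,yaw_y=None):
    "shift to take TCP to p in tool axes; yaw_y: wanted world heading(deg) of tool y -> turn about tool z"
    o=ctrl.get_obs(); Rm=R.from_euler("xyz",o["eef_rot"]).as_matrix(); d=Rm.T@(np.array(p)-o["ee_pos"]); print("tcp",o["ee_pos"].round(4),"tooly",Rm[:,1].round(3),"z",Rm[:,2].round(3),"shift",d.round(4),"grip",round(o["grip_width"],4),"t",round(o["time_s"],2))
    if yaw_y is not None:
        a=np.degrees(np.arctan2(Rm[1,1],Rm[0,1])); e=(yaw_y-a+90)%180-90; print("turn tz",round(-np.radians(e),4))
E
python3 - <<'E'
from h import *
rel((.6132,.2151,.052),-14.7)
c,im=snap("wrist","w3");np.save("w3.npy",np.array(c,dtype=object),allow_pickle=True)
print(proj(c,(.6132,.2151,.071)),blobs(im,"red")[0],[(b[0],b[1]) for b in blobs(im,"yellow")[0]])
E
```

```text
tcp [0.6134 0.215  0.1624] tooly [ 0.969 -0.248  0.   ] z [ 0.  0. -1.] shift [-0.     -0.0003  0.1104] grip 0.0518 t 1.85
turn tz 0.0057
[320.31883817 190.53422742] [(array([565.5, 133.6]), [541, 108, 53, 52, 1199])] [(array([139.7,  52. ]), [124, 41, 31, 22, 444]), (array([155.6, 157.7]), [144, 149, 27, 21, 288]), (array([173.1, 225. ]), [165, 214, 17, 20, 180]), (array([216.5, 278.4]), [206, 268, 21, 23, 276]), (array([439.1, 344.5]), [437, 339, 5, 11, 32])]
```

View pics/w3.png

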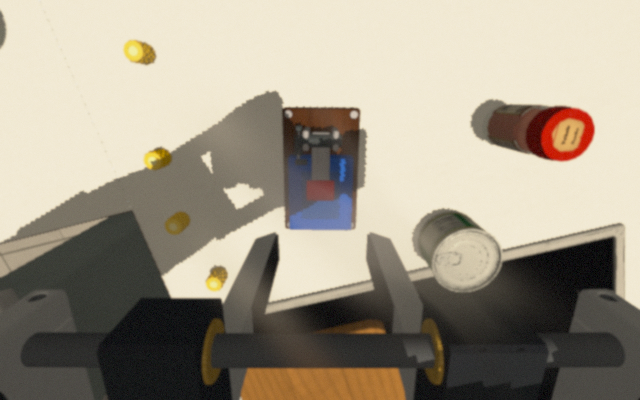

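The grip shows at (320,190), right where it was predicted (320.3,190.5), and the axes are aligned. I'll descend and pinch.

Emit:
jog_arm([
  [0,0,0.04,0,0,0.005,0.1],
  [0,0,0.04,0,0,0,0.1],
  [0,0,0.03,0,0,0,0.1],
  [0,0,0,0,0,0,0.1],
  [0,0,0,0,0,0,0.1],
])

```text
time_s: 2.4
ee_pos: [0.6138, 0.2158, 0.0532]
eef_rot: [3.141, -0.0, 1.314]
force: [0.5, 0.6, 0.6]
grip_width: 0.0517
grip_force: 0.0
```

Emit:
jog_arm([
  [0,0,0,0,0,0,-1],
  [0,0,0,0,0,0,-1],
  [0,0,0,0,0,0,-1],
  [0,0,0,0,0,0,-1],
  [0,0,0,0,0,0,-1],
], squeeze=20)

```text
time_s: 2.9
ee_pos: [0.6135, 0.2158, 0.0523]
eef_rot: [3.141, -0.0, 1.313]
force: [-0.2, -1.0, 0.5]
grip_width: 0.015
grip_force: 0.0
```

Run:
```python
from h import *
rel((.6132,.2151,.052))
c,im=snap("wrist","w4");i2=ctrl.camera("side");i3=ctrl.camera("scene")
a=im[120:340,200:440][:,:,::-1];b=i2[190:280,270:370][:,:,::-1];d=i3[170:260,240:340][:,:,::-1]
o=np.zeros((600,800,3),np.uint8);o[:440,:480]=cv2.resize(a,(480,440));o[:288,480:]=cv2.resize(b,(320,288));o[300:588,480:]=cv2.resize(d,(320,288));cv2.imwrite("pics/z2.png",o)
```

```text
tcp [0.6135 0.2158 0.0523] tooly [ 0.967 -0.255  0.   ] z [ 0.  0. -1.] shift [-0.0007 -0.0001  0.0003] grip 0.015 t 2.9
```

View pics/z2.png

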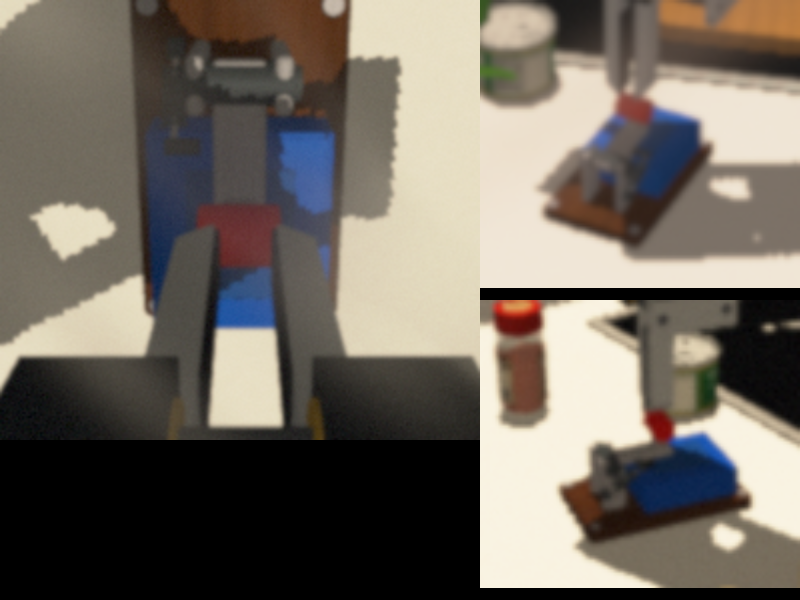

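The fingers shut to 15 mm without touching the grip. They look to be behind or above it, so I'll check where the tips really are.

Run:
```python
from h import *
for n in("scene","side","wrist"):
    c=cam(n); print(n,[proj(c,p).round(1).tolist() for p in ((.6135,.2158,.0523),(.6135,.2158,.0713),(.6135,.2158,.091))])
```

```text
scene [[295.6, 214.1], [295.4, 207.6], [295.2, 200.8]]
side [[317.1, 229.2], [317.1, 222.9], [317.2, 216.2]]
wrist [[320.1, 226.0], [319.9, 237.1], [319.7, 250.9]]
```

Run:
```python
from h import *
print("pinch",ctrl.pinch_z)
c=np.load("w3.npy",allow_pickle=True);T=np.array([.6134,.215,.1624]);y=np.array([.969,-.248,0])
for dz in(0,.01,.02,.03): print(dz,[proj(c,T+s*y+[0,0,dz]).round(1).tolist() for s in(-.0385,-.026,.026,.0385)])
print(ctrl.get_obs()["grip_width"])
i=cv2.imread("pics/w3.png")[210:330,200:440];cv2.imwrite("pics/z3.png",cv2.resize(i,None,fx=3,fy=3))
```

```text
pinch 0.0188
0 [[264.1, 226.1], [282.2, 226.1], [357.6, 226.2], [375.7, 226.2]]
0.01 [[261.6, 231.7], [280.5, 231.7], [359.1, 231.8], [378.0, 231.8]]
0.02 [[258.8, 237.8], [278.6, 237.8], [360.8, 237.9], [380.6, 237.9]]
0.03 [[255.8, 244.5], [276.5, 244.5], [362.7, 244.6], [383.4, 244.6]]
0.0032454768663261993
```

View pics/z3.png

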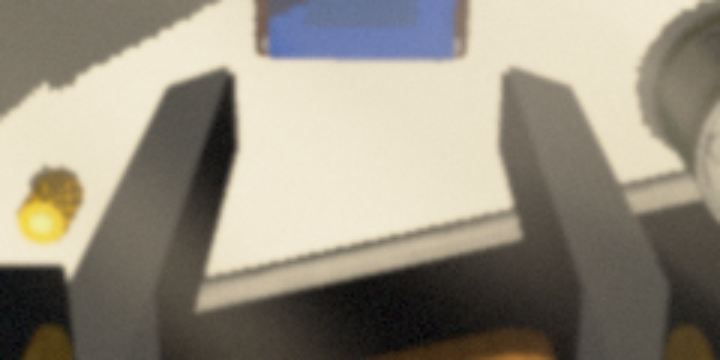

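The calibrated wrist view puts the finger tips roughly 25–30 mm above the reported TCP. I'll open and feel downwards in small steps, watching the force.

Emit:
jog_arm([
  [0,0,0,0,0,0,0.1],
  [0,0,0,0,0,0,0.1],
  [0,0,0,0,0,0,0.1],
  [0,0,0,0,0,0,0.1],
  [0,0,0,0,0,0,0.1],
])

```text
time_s: 3.55
ee_pos: [0.6134, 0.2158, 0.0521]
eef_rot: [-3.142, -0.0, 1.313]
force: [-0.4, 0.1, -0.0]
grip_width: 0.0396
grip_force: 0.0
```

Emit:
jog_arm([
  [0,0,0.005,0,0,0,0.1],
  [0,0,0,0,0,0,0.1],
  [0,0,0,0,0,0,0.1],
])

```text
time_s: 3.85
ee_pos: [0.6133, 0.2157, 0.0468]
eef_rot: [-3.141, 0.0, 1.313]
force: [0.3, -1.2, 0.4]
grip_width: 0.0517
grip_force: 0.0
```

Emit:
jog_arm([
  [0,0,0.005,0,0,0,0.1],
  [0,0,0,0,0,0,0.1],
  [0,0,0,0,0,0,0.1],
])

```text
time_s: 4.15
ee_pos: [0.6133, 0.2157, 0.0419]
eef_rot: [-3.141, 0.0, 1.313]
force: [0.2, -0.5, -0.4]
grip_width: 0.0519
grip_force: 0.0
```

Emit:
jog_arm([
  [0,0,0.004,0,0,0,0.1],
  [0,0,0,0,0,0,0.1],
  [0,0,0,0,0,0,0.1],
])

```text
time_s: 4.45
ee_pos: [0.6133, 0.2157, 0.0379]
eef_rot: [-3.141, 0.0, 1.313]
force: [0.4, -0.4, -0.3]
grip_width: 0.0518
grip_force: 0.0
```

Run:
```python
from h import *
rel((.6132,.2151,.052));o=ctrl.get_obs();print(o["force"],o["qpos"])
im=ctrl.camera("wrist");i2=ctrl.camera("side");i3=ctrl.camera("scene")
a=im[120:340,200:440][:,:,::-1];b=i2[180:270,270:370][:,:,::-1];d=i3[150:240,240:340][:,:,::-1]
o=np.zeros((600,800,3),np.uint8);o[:440,:480]=cv2.resize(a,(480,440));o[:288,480:]=cv2.resize(b,(320,288));o[300:588,480:]=cv2.resize(d,(320,288));cv2.imwrite("pics/z4.png",o)
```

```text
tcp [0.6133 0.2157 0.0379] tooly [ 0.967 -0.255 -0.   ] z [-0. -0. -1.] shift [-0.0006  0.     -0.0141] grip 0.0518 t 4.45
[ 0.3502266  -0.35594914 -0.31926642] [2.81884275e-01 6.46990067e-01 1.33664322e+00 1.11409061e-05
 1.15817560e+00 5.39871730e-01]
```

View pics/z4.png

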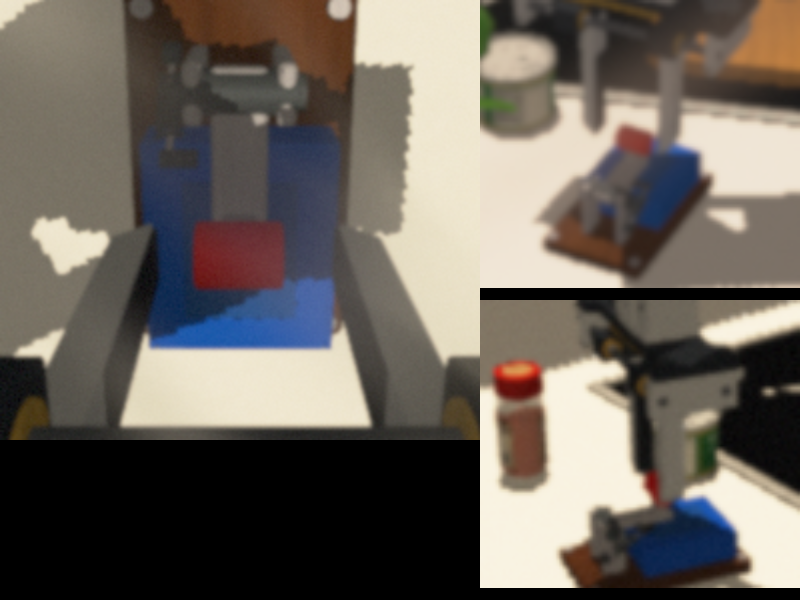

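Now the fingers straddle the grip. The tips are at side (305,220.6) and (328.8,223.8), and at scene (298.8,212.5).

Run:
```python
from h import *
T=np.array([.6133,.2157,.0379]);y=np.array([.967,-.255,0])
for n in("side","scene"):
    c=cam(n)
    for s in(-.032,.032): print(n,s,[proj(c,T+s*y+[0,0,dz]).round(1).tolist() for dz in(0,.01,.02,.03)])
```

```text
side -0.032 [[328.7, 237.3], [328.8, 234.0], [328.8, 230.7], [328.9, 227.4]]
side 0.032 [[305.8, 230.4], [305.7, 227.2], [305.7, 223.9], [305.7, 220.6]]
scene -0.032 [[300.3, 224.7], [300.3, 221.3], [300.2, 217.8], [300.1, 214.3]]
scene 0.032 [[291.4, 213.5], [291.3, 210.2], [291.2, 206.9], [291.1, 203.6]]
```

The tips lie about 30 mm above the reported TCP in both cameras, so I'll use tip = TCP + 0.03 and check it by touch later. I'll go 14 mm lower and pinch.

Emit:
jog_arm([
  [0,0,0.007,0,0,0,0.1],
  [0,0,0.007,0,0,0,0.1],
  [0,0,0,0,0,0,0.1],
  [0,0,0,0,0,0,-1],
  [0,0,0,0,0,0,-1],
])

```text
time_s: 5.1
ee_pos: [0.6135, 0.2158, 0.0242]
eef_rot: [3.141, -0.0, 1.313]
force: [0.8, 0.3, 0.1]
grip_width: 0.0391
grip_force: 0.0
```

Emit:
jog_arm([
  [0,0,0,0,0,0,-1],
  [0,0,0,0,0,0,-1],
  [0,0,0,0,0,0,-1],
  [0,0,0,0,0,0,-1],
])

```text
time_s: 5.5
ee_pos: [0.6115, 0.2162, 0.0242]
eef_rot: [-3.137, 0.001, 1.313]
force: [-13.3, 0.9, 7.4]
grip_width: 0.0254
grip_force: 20.0
```

Emit:
jog_arm([
  [0.003,-0.001,-0.005,0,0,0,-1],
  [0.0036,-0.001,-0.005,0,0,0,-1],
  [0.0047,0,-0.0046,0,0,0,-1],
  [0.005,0,-0.0042,0,0,0,-1],
  [0,0,0,0,0,0,-1],
])

```text
time_s: 6.0
ee_pos: [0.6158, 0.2327, 0.0434]
eef_rot: [3.141, -0.0, 1.313]
force: [-1.2, -1.7, -2.1]
grip_width: 0.0259
grip_force: 20.0
```

Emit:
jog_arm([
  [0.0057,0,-0.0033,0,0,0,-1],
  [0.006,0,-0.0028,0,0,0,-1],
  [0.0063,0,-0.0018,0,0,0,-1],
  [0.0064,0,-0.001,0,0,0,-1],
  [0,0,0,0,0,0,-1],
])

```text
time_s: 6.5
ee_pos: [0.6222, 0.2566, 0.0525]
eef_rot: [3.141, -0.001, 1.314]
force: [-2.9, -2.3, 0.5]
grip_width: 0.0255
grip_force: 20.0
```

Emit:
jog_arm([
  [0.0057,0,0,0,0,0,-1],
  [0.0057,0,0.0003,0,0,0,-1],
  [0.0045,0,0.001,0,0,0,-1],
  [0.004,0,0.001,0,0,0,-1],
  [0,0,0,0,0,0,-1],
])

```text
time_s: 7.0
ee_pos: [0.6274, 0.2761, 0.0506]
eef_rot: [3.14, -0.002, 1.313]
force: [-2.2, 0.5, 4.5]
grip_width: 0.0255
grip_force: 20.0
```

Emit:
jog_arm([
  [0,0,0,0,0,0,0.3],
  [0,0,0,0,0,0,0.3],
  [0,0,0,0,0,0,0.3],
  [0,0,0,0,0,0,0.3],
  [0,0,0,0,0,0,0.3],
])

```text
time_s: 7.5
ee_pos: [0.627, 0.2748, 0.0494]
eef_rot: [-3.142, -0.0, 1.313]
force: [-0.8, 0.3, -0.1]
grip_width: 0.0598
grip_force: 0.0
```

Emit:
jog_arm([
  [0,0,-0.04,0,0,0,1],
  [0,0,-0.04,0,0,0,1],
  [-0.03,0,-0.04,0,0,0,1],
  [-0.04,0,-0.02,0,0,0,1],
  [0,0,0,0,0,0,1],
])

```text
time_s: 8.0
ee_pos: [0.6099, 0.2041, 0.1937]
eef_rot: [3.136, -0.003, 1.31]
force: [-0.0, 0.7, -0.4]
grip_width: 0.0938
grip_force: 0.0
```

Run:
```python
from h import *
rel((.6095,.2006,.08),-14.5)
c,im=snap("wrist","w5");np.save("w5.npy",np.array(c,dtype=object),allow_pickle=True)
print(blobs(im,"blue")[0],blobs(im,"red")[0],[b[0] for b in blobs(im,"yellow")[0]])
```

```text
tcp [0.6099 0.2041 0.1937] tooly [ 0.966 -0.258  0.005] z [ 0.006  0.001 -1.   ] shift [-3.800e-03 -1.000e-04  1.137e-01] grip 0.0938 t 8.0
turn tz -0.0078
[(array([318.4, 152.8]), [293, 142, 45, 32, 707])] [(array([309.3,  76.9]), [309, 71, 3, 15, 19]), (array([329.9,  77.7]), [329, 71, 2, 16, 18]), (array([542. , 115.1]), [520, 92, 48, 47, 979])] [array([151.9,  46.6]), array([168.4, 145.6]), array([184.9, 206.7]), array([531.3, 360.4])]
```

View pics/w5.png

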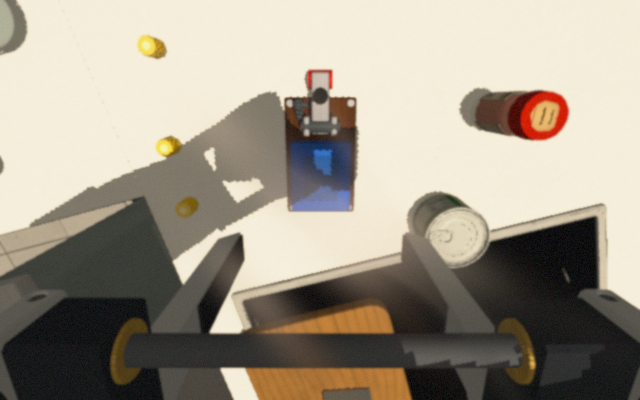

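The clamp stands open (red grip at (320,77), beyond the hinge) and the lid is still on its block. Next comes the corn, starting with the piece nearest the board.

Run:
```python
from h import *
rel((.4557,.1223,.10),-14.5)
```

```text
tcp [0.6096 0.2058 0.1915] tooly [ 0.966 -0.257  0.003] z [ 0.003  0.001 -1.   ] shift [-0.1204 -0.1275  0.091 ] grip 0.0938 t 8.05
turn tz -0.0071
```

Emit:
jog_arm([
  [-0.024,-0.0255,0,0,0,-0.007,0.5],
  [-0.024,-0.0255,0,0,0,0,0.5],
  [-0.024,-0.0255,0.02,0,0,0,0.5],
  [-0.024,-0.0255,0.02,0,0,0,0.5],
  [-0.024,-0.0255,0.03,0,0,0,0.5],
])

```text
time_s: 8.55
ee_pos: [0.4546, 0.123, 0.1187]
eef_rot: [3.141, -0.0, 1.321]
force: [1.6, 0.8, -0.7]
grip_width: 0.0706
grip_force: 0.0
```

Emit:
jog_arm([
  [0,0,0.02,0,0,0,0.5],
  [0,0,0,0,0,0,0.5],
  [0,0,0,0,0,0,0.5],
])

```text
time_s: 8.85
ee_pos: [0.4562, 0.1234, 0.0997]
eef_rot: [-3.141, 0.0, 1.32]
force: [0.1, -0.4, 0.2]
grip_width: 0.0701
grip_force: 0.0
```

```bash
cat >> h.py <<'E'
def look(f,yaw=None):
    "corn seen by the wrist camera, as positions on the plane z=0.013"
    c,im=snap("wrist",f); P=[]
    for b,s in blobs(im,"yellow",60)[0]:
        p=plane(c,*b,.014)
        if 0.3<p[0]<.56 and 0.03<p[1]<.6 and s[4]<1500: P.append(p); print("corn",b,s,p.round(4))
    return c,im,P
E
python3 - <<'E'
from h import *
rel((.4557,.1223,-.022),-14.5); look("w6")
E
```

```text
tcp [0.4562 0.1234 0.0997] tooly [ 0.969 -0.248 -0.   ] z [-0.  0. -1.] shift [-1.200e-03 -1.000e-04  1.217e-01] grip 0.0701 t 8.85
turn tz 0.0026
corn [257.9  16.3] [243, 0, 29, 32, 572] [0.4436 0.2796 0.014 ]
corn [276.  111.6] [264, 100, 25, 25, 407] [0.4364 0.204  0.014 ]
corn [328.1 189.3] [322, 182, 10, 15, 66] [0.4636 0.1243 0.014 ]
```

View pics/w6.png

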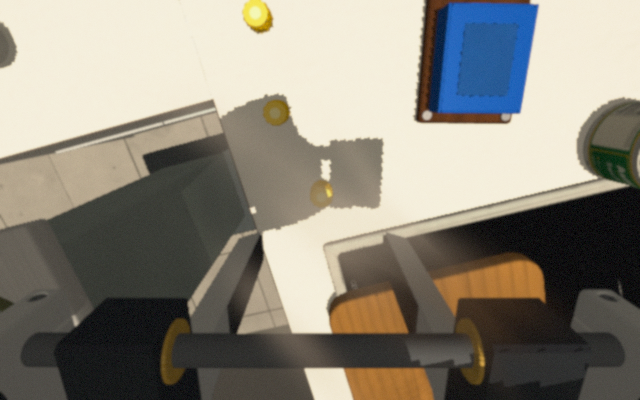

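The corn piece is at (321,193), midway between the fingers, and c2 and c3 agree with the earlier fixes. I'll descend to TCP −0.010 and then feel further down.

Emit:
jog_arm([
  [-0.001,0,0.04,0,0,0,0.5],
  [0,0,0.04,0,0,0,0.5],
  [0,0,0.03,0,0,0,0.5],
  [0,0,0,0,0,0,0.5],
  [0,0,0,0,0,0,0.5],
])

```text
time_s: 9.4
ee_pos: [0.4563, 0.1222, -0.0094]
eef_rot: [3.141, -0.0, 1.32]
force: [-0.1, -1.4, 1.4]
grip_width: 0.0702
grip_force: 0.0
```

Emit:
jog_arm([
  [0,0,0.005,0,0,0,0.5],
  [0,0,0,0,0,0,0.5],
  [0,0,0,0,0,0,0.5],
])

```text
time_s: 9.7
ee_pos: [0.4559, 0.122, -0.0147]
eef_rot: [3.14, -0.001, 1.32]
force: [-0.3, 0.0, 0.3]
grip_width: 0.0703
grip_force: 0.0
```

Emit:
jog_arm([
  [0,0,0.004,0,0,0,0.5],
  [0,0,0,0,0,0,0.5],
  [0,0,0,0,0,0,0.5],
])

```text
time_s: 10.0
ee_pos: [0.4554, 0.1218, -0.0196]
eef_rot: [-3.141, 0.0, 1.32]
force: [-0.9, -0.3, 0.0]
grip_width: 0.0707
grip_force: 0.0
```

Emit:
jog_arm([
  [0,0,0.003,0,0,0,0.5],
  [0,0,0,0,0,0,0.5],
  [0,0,0,0,0,0,0.5],
])

```text
time_s: 10.3
ee_pos: [0.4554, 0.1218, -0.0226]
eef_rot: [-3.141, 0.0, 1.32]
force: [-0.1, 1.0, 0.5]
grip_width: 0.0704
grip_force: 0.0
```

Emit:
jog_arm([
  [0,0,0.002,0,0,0,0.5],
  [0,0,0,0,0,0,0.5],
  [0,0,0,0,0,0,0.5],
])

```text
time_s: 10.6
ee_pos: [0.4553, 0.1218, -0.0246]
eef_rot: [-3.141, 0.0, 1.32]
force: [-0.0, -0.2, 0.3]
grip_width: 0.0705
grip_force: 0.0
```

Emit:
jog_arm([
  [0,0,0,0,0,0,-1],
  [0,0,0,0,0,0,-1],
  [0,0,0,0,0,0,-1],
  [0,0,0,0,0,0,-1],
  [0,0,0,0,0,0,-1],
], squeeze=10)

```text
time_s: 11.1
ee_pos: [0.4554, 0.1218, -0.0245]
eef_rot: [-3.142, 0.0, 1.32]
force: [-0.1, 0.2, -0.1]
grip_width: 0.0341
grip_force: 0.0
```

Emit:
jog_arm([
  [0,0,0,0,0,0,-1],
  [0,0,0,0,0,0,-1],
])

```text
time_s: 11.3
ee_pos: [0.4554, 0.1218, -0.0245]
eef_rot: [-3.142, -0.0, 1.32]
force: [0.6, -0.4, 0.0]
grip_width: 0.0208
grip_force: 10.0
```

Corn 1 of 4 is gripped at 20.8 mm. I'll lift it and move to a viewpoint of the box.

Emit:
jog_arm([
  [0,0,-0.04,0,0,0,-1],
  [0,0,-0.04,0,0,0,-1],
  [-0.019,0.011,-0.04,0,0,0,-1],
  [-0.034,0.021,-0.03,0,0,0,-1],
  [-0.034,0.021,-0.03,0,0,0,-1],
])

```text
time_s: 11.8
ee_pos: [0.4852, 0.0235, 0.1572]
eef_rot: [3.141, -0.0, 1.321]
force: [0.7, 0.3, -0.4]
grip_width: 0.0206
grip_force: 10.0
```

Emit:
jog_arm([
  [-0.034,0.021,-0.03,0,0,0,-1],
  [-0.034,0.021,-0.015,0,0,0,-1],
  [-0.034,0.021,0,0,0,0,-1],
  [0,0,0,0,0,0,-1],
  [0,0,0,0,0,0,-1],
])

```text
time_s: 12.3
ee_pos: [0.5206, -0.0904, 0.2]
eef_rot: [-3.141, -0.0, 1.318]
force: [-0.1, 0.3, 0.5]
grip_width: 0.0205
grip_force: 10.0
```

Run:
```python
from h import *
rel((.5563,-.1627,.1))
c,im=snap("wrist","w7");np.save("w7.npy",np.array(c,dtype=object),allow_pickle=True)
p=proj(c,(.5563,-.1627,.045)).astype(int);print(p)
x,y=p; a=im[max(y-75,0):y+75,x-100:x+100][:,:,::-1];print(max(y-75,0),x-100,a.shape)
i1=cv2.imread("pics/w1.png")[260:360,280:380]
o=np.zeros((600,800,3),np.uint8);o[:a.shape[0]*3,:600]=cv2.resize(a,None,fx=3,fy=3);o[:200,600:]=cv2.resize(i1,(200,200));cv2.imwrite("pics/z5.png",o)
```

```text
tcp [ 0.5206 -0.0904  0.2   ] tooly [ 0.968 -0.25  -0.001] z [-0.001  0.    -1.   ] shift [-0.0611  0.0527  0.1   ] grip 0.0205 t 12.3
[365 225]
150 265 (150, 200, 3)
```

View pics/z5.png

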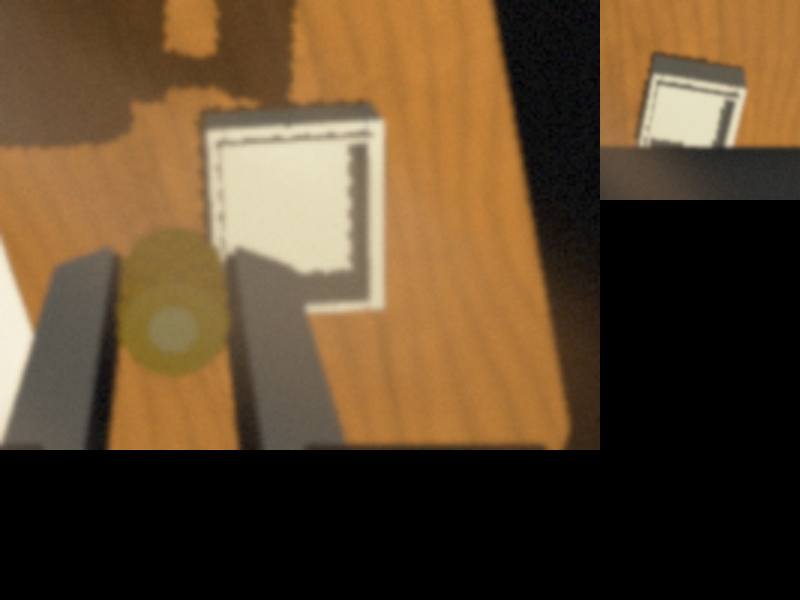

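In w7 the box's ledge corners are at (334.3,191.7), (392.7,189.3) and (393.3,252.7), and in w1 the far corners are (306,297.5) and (352.5,304).

Run:
```python
from h import *
c7=np.load("w7.npy",allow_pickle=True);c1=np.load("w1.npy",allow_pickle=True)
q=[(334.3,191.7),(392.7,189.3),(393.3,252.7)]
P=np.array([plane(c7,*p,.047) for p in q]);e=np.diff(P,axis=0)
print(P.round(4).tolist(),np.linalg.norm(e,axis=1),np.degrees(np.arctan2(e[:,1],e[:,0])),"centre",(P[0]+P[2])/2)
for a,b in zip(q,[(306,297.5),(352.5,304)]): print(tri([ray(c7,*a),ray(c1,*b)]))
# board edge: for the board_top
rel((.4,0,0))
```

```text
[[0.5307, -0.1121, 0.047], [0.5963, -0.126, 0.047], [0.5819, -0.2049, 0.047]] [0.06702062 0.08018132] [ -11.91524476 -100.33300083] centre [ 0.55630401 -0.15850476  0.047     ]
(array([ 0.53030521, -0.10946304,  0.05637701]), [np.float64(0.0007258541829702642), np.float64(0.0007258541829701595)])
(array([ 0.59568084, -0.12558342,  0.04803353]), [np.float64(0.00045067830066085405), np.float64(0.0004506783006608904)])
tcp [ 0.5205 -0.0896  0.2001] tooly [ 0.969 -0.249 -0.001] z [-0.001  0.    -1.   ] shift [ 0.0568 -0.1389  0.2002] grip 0.0205 t 12.35
```

The box measures 67 × 80 mm, as it should. Its centre is (0.5563,−0.1585) and its long axis heads at 79°. I'll place the first piece at its (−,−) quadrant.

Emit:
jog_arm([
  [-0.037,0.02,0.02,0,0,0,-1],
  [-0.0376,0.0198,0.035,0,0,0,-1],
  [0,0,0.04,0,0,0,-1],
  [0,0,0.04,0,0,0,-1],
  [0,0,0.025,0,0,0,-1],
])

```text
time_s: 12.85
ee_pos: [0.5387, -0.1667, 0.0407]
eef_rot: [-3.138, -0.0, 1.321]
force: [-0.4, -0.7, 0.0]
grip_width: 0.0206
grip_force: 10.0
```

Emit:
jog_arm([
  [0,0,0.015,0,0,0,-1],
  [0,0,0,0,0,0,-1],
  [0,0,0,0,0,0,-1],
])

```text
time_s: 13.15
ee_pos: [0.5406, -0.1681, 0.0299]
eef_rot: [3.14, 0.0, 1.321]
force: [0.5, 0.4, 0.9]
grip_width: 0.0209
grip_force: 10.0
```

Emit:
jog_arm([
  [0,0,0,0,0,0,-0.2],
  [0,0,0,0,0,0,-0.2],
  [0,0,0,0,0,0,-0.2],
])

```text
time_s: 13.45
ee_pos: [0.5403, -0.1685, 0.0295]
eef_rot: [3.14, 0.0, 1.32]
force: [-0.9, -0.1, -0.1]
grip_width: 0.0372
grip_force: 0.0
```

Emit:
jog_arm([
  [0,0,-0.04,0,0,0,-0.2],
  [0,0,-0.04,0,0,0,0.3],
  [0.03,-0.02,-0.04,0,0,0,0.5],
  [0.04,-0.02,-0.02,0,0,0,0.5],
  [0.04,-0.02,0,0,0,0,0.5],
])

```text
time_s: 13.95
ee_pos: [0.5107, -0.0486, 0.1693]
eef_rot: [3.136, -0.001, 1.319]
force: [1.4, 0.1, 0.1]
grip_width: 0.0662
grip_force: 0.0
```

Run:
```python
from h import *
rel((.4360,.2038,-.0245),-14.5); look("w8")
```

```text
tcp [ 0.5107 -0.0486  0.1693] tooly [ 0.968 -0.25   0.006] z [ 0.006 -0.001 -1.   ] shift [ 0.2256 -0.1364  0.1931] grip 0.0662 t 13.95
turn tz 0.0008
```

View pics/w8.png

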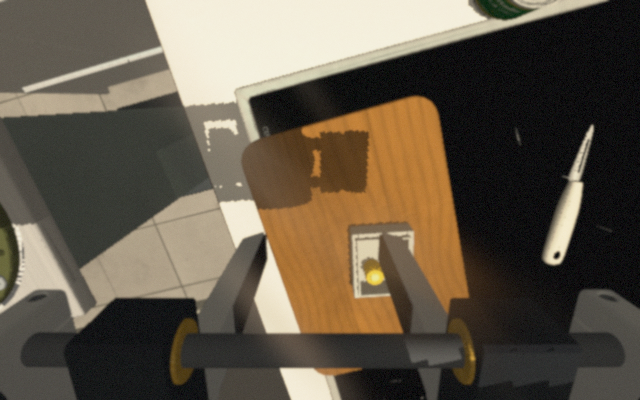

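The first piece is in the box, at (375,277). Next is c3.

Emit:
jog_arm([
  [0.0375,-0.0227,0,0,0,0,0.5],
  [0.0375,-0.0227,0,0,0,0,0.5],
  [0.0375,-0.0227,0,0,0,0,0.5],
  [0.0375,-0.0227,0,0,0,0,0.5],
  [0.0375,-0.0227,0.01,0,0,0,0.5],
])

```text
time_s: 14.5
ee_pos: [0.4465, 0.1621, 0.1571]
eef_rot: [3.139, -0.001, 1.32]
force: [0.1, -0.2, -0.5]
grip_width: 0.0707
grip_force: 0.0
```

Emit:
jog_arm([
  [0.0375,-0.0227,0.02,0,0,0,0.5],
  [0,0,0.03,0,0,0,0.5],
  [0,0,0.03,0,0,0,0.5],
  [0,0,0,0,0,0,0.5],
  [0,0,0,0,0,0,0.5],
])

```text
time_s: 15.0
ee_pos: [0.4342, 0.2023, 0.0767]
eef_rot: [3.142, -0.0, 1.32]
force: [-1.2, -0.5, 0.8]
grip_width: 0.0706
grip_force: 0.0
```

Run:
```python
from h import *
rel((.4360,.2038,-.0245),-14.5); look("w9")
```

```text
tcp [0.4342 0.2023 0.0767] tooly [ 0.969 -0.249  0.   ] z [ 0.  0. -1.] shift [0.0019 0.0013 0.1012] grip 0.0706 t 15.0
turn tz 0.0018
corn [307.3 107. ] [294, 94, 27, 27, 418] [0.4433 0.2802 0.014 ]
```

```bash
sed -i 's/(20,130,120),(32/(18,120,55),(34/' h.py
python3 - <<'E'
from h import *
c=cam("wrist");im=cv2.imread("pics/w9.png")[:,:,::-1].copy()
for b,s in blobs(im,"yellow",60)[0]: print(b,s,plane(c,*b,.014).round(4))
E
```

```text
[307.3 107.1] [294, 94, 27, 28, 443] [0.4439 0.2803 0.014 ]
[171.7 351.8] [161, 319, 29, 66, 901] [0.2476 0.0826 0.014 ]
[476.1 367.9] [461, 340, 25, 45, 492] [ 0.5457 -0.015   0.014 ]
```

Emit:
jog_arm([
  [0.002,0.001,0.04,0,0,0,0.5],
  [0,0,0.02,0,0,0,0.5],
  [0,0,0,0,0,0,0.5],
])

```text
time_s: 15.35
ee_pos: [0.435, 0.2037, 0.0152]
eef_rot: [-3.14, 0.001, 1.319]
force: [0.2, 0.4, 0.1]
grip_width: 0.0706
grip_force: 0.0
```

Run:
```python
from h import *
c=cam("wrist"); w9=cv2.imread("pics/w9.png"); im=ctrl.camera("wrist")
p=proj(c,(.436,.2038,.014));x,y=p.astype(int);print(p, cv2.cvtColor(im,cv2.COLOR_RGB2HSV)[y-12:y+13:6,x-16:x+17:8].tolist())
C={n:cam(n) for n in("scene","side")}
for n in C:
    i=ctrl.camera(n)
    print(n,[(b.tolist(),s,plane(C[n],*b,.013).round(3).tolist()) for b,s in blobs(i,"yellow",25)[0] if s[4]<200])
```

```text
[321.29864714 224.817682  ] [[[21, 45, 119], [21, 119, 116], [20, 121, 122], [20, 115, 120], [20, 53, 124]], [[20, 43, 118], [20, 126, 117], [21, 119, 120], [20, 122, 121], [21, 79, 120]], [[22, 48, 118], [21, 114, 123], [21, 109, 126], [20, 112, 128], [20, 102, 123]], [[20, 51, 119], [21, 113, 124], [23, 85, 129], [22, 100, 128], [20, 111, 126]], [[20, 47, 119], [21, 114, 127], [23, 83, 129], [22, 106, 130], [20, 60, 127]]]
scene [([78.3, 9.1], [73, 0, 11, 20, 74], [20.053, -3.054, 0.013]), ([159.5, 11.3], [151, 0, 14, 28, 110], [17.165, -5.287, 0.013]), ([129.8, 17.8], [127, 10, 7, 19, 54], [12.225, -2.751, 0.013]), ([31.4, 44.2], [27, 39, 10, 10, 46], [5.995, 0.171, 0.013]), ([140.9, 49.2], [139, 38, 6, 21, 48], [4.858, -0.723, 0.013]), ([202.5, 51.6], [200, 48, 6, 8, 26], [4.295, -1.198, 0.013]), ([54.1, 61.5], [40, 51, 28, 21, 97], [4.29, 0.201, 0.013]), ([144.7, 102.0], [142, 99, 9, 7, 25], [2.27, 0.07, 0.013]), ([143.6, 147.8], [140, 138, 10, 24, 88], [1.487, 0.326, 0.013]), ([412.2, 185.7], [409, 184, 8, 5, 32], [0.59, -0.234, 0.013]), ([19.8, 196.3], [13, 191, 12, 11, 39], [
[... 1443 characters left out ...]
65.3, 207.2], [149, 197, 27, 24, 91], [1.061, 0.151, 0.013]), ([111.9, 208.9], [105, 201, 16, 19, 31], [1.206, 0.192, 0.013]), ([177.5, 215.5], [164, 207, 32, 19, 73], [1.009, 0.182, 0.013]), ([205.0, 223.0], [197, 212, 13, 22, 75], [0.922, 0.199, 0.013]), ([140.2, 224.5], [132, 220, 16, 10, 26], [1.089, 0.244, 0.013]), ([387.7, 249.0], [384, 244, 9, 11, 77], [0.435, 0.207, 0.013]), ([382.4, 266.4], [379, 260, 9, 14, 90], [0.442, 0.278, 0.013]), ([366.4, 296.2], [363, 290, 8, 13, 86], [0.466, 0.388, 0.013]), ([32.1, 363.9], [26, 358, 12, 12, 83], [1.068, 0.722, 0.013]), ([528.7, 373.2], [518, 364, 22, 18, 84], [0.135, 0.54, 0.013]), ([37.0, 379.0], [35, 377, 5, 5, 25], [1.035, 0.75, 0.013])]
```

All the pieces are where they were; c3 is just desaturated by the gripper's shadow. I'll descend, grip and carry it.

Emit:
jog_arm([
  [0,0.001,0.02,0,0,0,0.5],
  [0,0,0.0195,0,0,0,0.5],
  [0,0,0,0,0,0,-1],
  [0,0,0,0,0,0,-1],
  [0,0,0,0,0,0,-1],
])

```text
time_s: 16.0
ee_pos: [0.4373, 0.2041, -0.0221]
eef_rot: [3.14, -0.001, 1.32]
force: [-0.0, 0.2, -0.2]
grip_width: 0.05
grip_force: 0.0
```

Emit:
jog_arm([
  [0,0,0,0,0,0,-1],
  [0,0,0,0,0,0,-1],
  [0,0,0,0,0,0,-1],
  [0,0,0,0,0,0,-1],
])

```text
time_s: 16.4
ee_pos: [0.4365, 0.2039, -0.0235]
eef_rot: [3.141, -0.0, 1.32]
force: [-0.1, -0.3, 2.2]
grip_width: 0.0204
grip_force: 10.0
```

Emit:
jog_arm([
  [0,0,-0.04,0,0,0,-1],
  [0,0,-0.04,0,0,0,-1],
  [0,0,-0.04,0,0,0,-1],
  [-0.033,0.022,-0.01,0,0,0,-1],
  [-0.033,0.022,0,0,0,0,-1],
])

```text
time_s: 16.9
ee_pos: [0.4637, 0.1287, 0.1085]
eef_rot: [3.138, -0.002, 1.322]
force: [-0.5, 0.1, -0.7]
grip_width: 0.0209
grip_force: 10.0
```

Emit:
jog_arm([
  [-0.035,0.022,0,0,0,0,-1],
  [-0.035,0.022,0,0,0,0,-1],
  [-0.035,0.022,0,0,0,0,-1],
  [-0.035,0.022,0,0,0,0,-1],
  [-0.035,0.022,0,0,0,0,-1],
])

```text
time_s: 17.4
ee_pos: [0.5259, -0.0696, 0.1063]
eef_rot: [-3.142, -0.0, 1.32]
force: [0.3, 1.0, 0.2]
grip_width: 0.0204
grip_force: 10.0
```

Emit:
jog_arm([
  [-0.035,0.022,0,0,0,0,-1],
  [-0.035,0.022,0,0,0,0,-1],
  [0,0,0,0,0,0,-1],
  [0,0,0,0,0,0,-1],
])

```text
time_s: 17.8
ee_pos: [0.5506, -0.1469, 0.1058]
eef_rot: [-3.141, -0.0, 1.318]
force: [-0.2, -0.2, 0.7]
grip_width: 0.0203
grip_force: 10.0
```

Run:
```python
from h import *
rel((.566,-.1767,.026),-12.5)
```

```text
tcp [ 0.5506 -0.1469  0.1058] tooly [ 0.968 -0.25  -0.001] z [-0.001  0.    -1.   ] shift [-0.025   0.0224  0.0798] grip 0.0203 t 17.8
turn tz -0.0341
```

Emit:
jog_arm([
  [-0.025,0.0224,0.02,0,0,0,-1],
  [0,0,0.03,0,0,0,-1],
  [0,0,0.03,0,0,0,-1],
  [0,0,0,0,0,0,-1],
  [0,0,0,0,0,0,-1],
])

```text
time_s: 18.3
ee_pos: [0.5666, -0.1754, 0.0272]
eef_rot: [-3.142, -0.0, 1.321]
force: [0.1, 0.4, 0.7]
grip_width: 0.0205
grip_force: 10.0
```

Emit:
jog_arm([
  [0,0,0,0,0,0,-0.2],
  [0,0,0,0,0,0,-0.2],
  [0,0,0,0,0,0,-0.2],
  [0,0,-0.04,0,0,0,-0.2],
  [0,0,-0.04,0,0,0,0.3],
])

```text
time_s: 18.8
ee_pos: [0.5659, -0.1762, 0.1072]
eef_rot: [-3.14, -0.0, 1.32]
force: [0.1, 0.7, 0.7]
grip_width: 0.0428
grip_force: 0.0
```

Emit:
jog_arm([
  [0.041,-0.0233,0,0,0,0,0.5],
  [0.041,-0.0233,0,0,0,0,0.5],
  [0.041,-0.0233,0,0,0,0,0.5],
  [0.041,-0.0233,0,0,0,0,0.5],
  [0.041,-0.0233,0,0,0,0,0.5],
])

```text
time_s: 19.3
ee_pos: [0.5039, 0.0527, 0.107]
eef_rot: [3.14, -0.0, 1.319]
force: [0.6, 0.3, -0.3]
grip_width: 0.0707
grip_force: 0.0
```

Emit:
jog_arm([
  [0.041,-0.0233,0,0,0,0,0.5],
  [0.041,-0.0233,0,0,0,0,0.5],
  [0.041,-0.0233,0,0,0,0,0.5],
  [0.041,-0.0233,0,0,0,0,0.5],
  [0.041,-0.0233,0,0,0,0,0.5],
])

```text
time_s: 19.8
ee_pos: [0.4419, 0.2805, 0.1071]
eef_rot: [3.141, -0.001, 1.32]
force: [0.9, 0.5, 0.7]
grip_width: 0.0705
grip_force: 0.0
```

Emit:
jog_arm([
  [0,0,0,0,0,0,0.5],
  [0,0,0,0,0,0,0.5],
])

```text
time_s: 20.0
ee_pos: [0.4423, 0.2792, 0.1066]
eef_rot: [3.141, -0.0, 1.322]
force: [-0.6, 0.1, -0.9]
grip_width: 0.0704
grip_force: 0.0
```

```bash
sed -i 's/(18,120,55),(34/(18,100,55),(34/' h.py
python3 - <<'E'
from h import *
look("w10"); rel((.4433,.2800,-.0245),-14.5)
E
```

```text
corn [318.3  67.1] [306, 54, 26, 27, 456] [0.4675 0.3866 0.014 ]
corn [322.1 186.2] [312, 177, 21, 24, 288] [0.4446 0.2827 0.014 ]
tcp [0.4426 0.2784 0.1066] tooly [ 0.969 -0.248  0.   ] z [ 0. -0. -1.] shift [0.0017 0.0002 0.1311] grip 0.0707 t 20.05
turn tz 0.0025
```

Emit:
jog_arm([
  [0.0025,0.0005,0.04,0,0,0,0.5],
  [0,0,0.04,0,0,0,0.5],
  [0,0,0.035,0,0,0,0.5],
  [0,0,0.016,0,0,0,0.5],
  [0,0,0,0,0,0,-1],
])

```text
time_s: 20.55
ee_pos: [0.443, 0.279, -0.0266]
eef_rot: [-3.139, 0.003, 1.318]
force: [-0.2, 0.5, 1.0]
grip_width: 0.0655
grip_force: 0.0
```

Emit:
jog_arm([
  [0,0,0,0,0,0,-1],
  [0,0,0,0,0,0,-1],
  [0,0,0,0,0,0,-1],
  [0,0,0,0,0,0,-1],
  [0,0,0,0,0,0,-1],
])

```text
time_s: 21.05
ee_pos: [0.4438, 0.281, -0.0243]
eef_rot: [3.141, -0.0, 1.32]
force: [0.3, -0.6, -0.3]
grip_width: 0.0262
grip_force: 0.0
```

Emit:
jog_arm([
  [0,0,0,0,0,0,-1],
  [0,0,0,0,0,0,-1],
  [0,0,-0.04,0,0,0,-1],
  [0,0,-0.045,0,0,0,-1],
  [0,0,-0.045,0,0,0,-1],
])

```text
time_s: 21.55
ee_pos: [0.4432, 0.2807, 0.1067]
eef_rot: [-3.141, 0.001, 1.32]
force: [-0.3, -1.0, -0.0]
grip_width: 0.0211
grip_force: 10.0
```

Emit:
jog_arm([
  [-0.038,0.0204,0,0,0,0,-1],
  [-0.038,0.0204,0,0,0,0,-1],
  [-0.038,0.0204,0,0,0,0,-1],
  [-0.038,0.0204,0,0,0,0,-1],
  [-0.038,0.0204,0,0,0,0,-1],
])

```text
time_s: 22.05
ee_pos: [0.4953, 0.0699, 0.1054]
eef_rot: [3.142, -0.0, 1.32]
force: [0.3, -0.4, -0.2]
grip_width: 0.0206
grip_force: 10.0
```

Emit:
jog_arm([
  [-0.038,0.0204,0,0,0,0,-1],
  [-0.038,0.0204,0,0,0,0,-1],
  [-0.038,0.0204,0,0,0,0,-1],
  [-0.038,0.0204,0,0,0,0,-1],
  [-0.038,0.0204,0,0,0,0,-1],
])

```text
time_s: 22.55
ee_pos: [0.5469, -0.1396, 0.1053]
eef_rot: [-3.141, -0.0, 1.32]
force: [0.4, -0.0, -0.5]
grip_width: 0.0204
grip_force: 10.0
```

Emit:
jog_arm([
  [0,0,0,0,0,0,-1],
  [0,0,0,0,0,0,-1],
])

```text
time_s: 22.75
ee_pos: [0.5466, -0.1383, 0.1048]
eef_rot: [-3.141, -0.0, 1.318]
force: [-0.4, -0.0, -0.2]
grip_width: 0.0207
grip_force: 10.0
```

Run:
```python
from h import *
rel((.5466,-.1403,.027),-14.5)
```

```text
tcp [ 0.5466 -0.1383  0.1048] tooly [ 0.968 -0.25  -0.001] z [-0.001  0.    -1.   ] shift [-0.0019  0.0006  0.0778] grip 0.0207 t 22.75
turn tz 0.0006
```

Emit:
jog_arm([
  [-0.002,0.0005,0.03,0,0,0,-1],
  [0,0,0.03,0,0,0,-1],
  [0,0,0.018,0,0,0,-1],
  [0,0,0,0,0,0,-1],
  [0,0,0,0,0,0,-1],
])

```text
time_s: 23.25
ee_pos: [0.5471, -0.1391, 0.028]
eef_rot: [3.141, -0.0, 1.321]
force: [-0.0, -0.5, 0.2]
grip_width: 0.0204
grip_force: 10.0
```

Emit:
jog_arm([
  [0,0,0,0,0,0,-0.2],
  [0,0,0,0,0,0,-0.2],
  [0,0,0,0,0,0,-0.2],
  [0,0,-0.04,0,0,0,-0.2],
  [0,0,-0.04,0,0,0,0.3],
])

```text
time_s: 23.75
ee_pos: [0.5463, -0.1397, 0.108]
eef_rot: [-3.14, -0.0, 1.32]
force: [0.1, -0.0, 0.5]
grip_width: 0.0428
grip_force: 0.0
```

Emit:
jog_arm([
  [0.0445,-0.0189,0,0,0,0,0.5],
  [0.0445,-0.0189,0,0,0,0,0.5],
  [0.0445,-0.0189,0,0,0,0,0.5],
  [0.0445,-0.0189,0,0,0,0,0.5],
  [0.0445,-0.0189,0,0,0,0,0.5],
])

```text
time_s: 24.25
ee_pos: [0.5101, 0.1009, 0.1079]
eef_rot: [3.141, -0.0, 1.319]
force: [0.8, -0.5, -0.1]
grip_width: 0.0703
grip_force: 0.0
```

Emit:
jog_arm([
  [0.0445,-0.0189,0,0,0,0,0.5],
  [0.0445,-0.0189,0,0,0,0,0.5],
  [0.0445,-0.0189,0,0,0,0,0.5],
  [0.0445,-0.0189,0,0,0,0,0.5],
  [0.0445,-0.0189,0,0,0,0,0.5],
])

```text
time_s: 24.75
ee_pos: [0.4738, 0.3401, 0.1079]
eef_rot: [3.141, -0.001, 1.32]
force: [0.2, -0.1, 0.1]
grip_width: 0.0706
grip_force: 0.0
```

Emit:
jog_arm([
  [0.0445,-0.0189,0,0,0,0,0.5],
  [0,0,0,0,0,0,0.5],
  [0,0,0,0,0,0,0.5],
])

```text
time_s: 25.05
ee_pos: [0.4667, 0.3864, 0.1072]
eef_rot: [-3.142, 0.0, 1.321]
force: [0.4, -0.3, 0.4]
grip_width: 0.0702
grip_force: 0.0
```

Run:
```python
from h import *
look("w11"); rel((.4675,.386,-.0245),-14.5)
```

```text
corn [322.  186.9] [312, 177, 21, 25, 280] [0.4686 0.389  0.014 ]
tcp [0.4671 0.3855 0.1073] tooly [ 0.969 -0.248 -0.   ] z [-0. -0. -1.] shift [0.0007 0.0003 0.1318] grip 0.0706 t 25.1
turn tz 0.0023
```

Emit:
jog_arm([
  [0.0017,0.0005,0.04,0,0,0,0.5],
  [0,0,0.04,0,0,0,0.5],
  [0,0,0.035,0,0,0,0.5],
  [0,0,0.016,0,0,0,0.5],
  [0,0,0,0,0,0,-1],
])

```text
time_s: 25.6
ee_pos: [0.4677, 0.3859, -0.025]
eef_rot: [-3.14, 0.002, 1.318]
force: [0.0, 0.4, -0.1]
grip_width: 0.0657
grip_force: 0.0
```

Emit:
jog_arm([
  [0,0,0,0,0,0,-1],
  [0,0,0,0,0,0,-1],
  [0,0,0,0,0,0,-1],
  [0,0,0,0,0,0,-1],
  [0,0,0,0,0,0,-1],
])

```text
time_s: 26.1
ee_pos: [0.4681, 0.3876, -0.0232]
eef_rot: [3.141, -0.001, 1.32]
force: [0.6, 0.2, 0.3]
grip_width: 0.0258
grip_force: 0.0
```

Emit:
jog_arm([
  [0,0,0,0,0,0,-1],
  [0,0,0,0,0,0,-1],
  [0,0,-0.04,0,0,0,-1],
  [0,0,-0.045,0,0,0,-1],
  [0,0,-0.045,0,0,0,-1],
])

```text
time_s: 26.6
ee_pos: [0.4676, 0.3872, 0.1077]
eef_rot: [-3.141, 0.001, 1.32]
force: [0.1, 0.9, 0.8]
grip_width: 0.0205
grip_force: 10.0
```

Emit:
jog_arm([
  [-0.0408,0.0194,0,0,0,0,-1],
  [-0.0408,0.0194,0,0,0,0,-1],
  [-0.0408,0.0194,0,0,0,0,-1],
  [-0.0408,0.0194,0,0,0,0,-1],
  [-0.0408,0.0194,0,0,0,0,-1],
])

```text
time_s: 27.1
ee_pos: [0.5113, 0.164, 0.1064]
eef_rot: [3.141, -0.0, 1.32]
force: [-0.1, -0.3, 0.4]
grip_width: 0.0204
grip_force: 10.0
```

Emit:
jog_arm([
  [-0.0408,0.0194,0,0,0,0,-1],
  [-0.0408,0.0194,0,0,0,0,-1],
  [-0.0408,0.0194,0,0,0,0,-1],
  [-0.0408,0.0194,0,0,0,0,-1],
  [-0.0408,0.0194,0,0,0,0,-1],
])

```text
time_s: 27.6
ee_pos: [0.5546, -0.0578, 0.1064]
eef_rot: [3.141, -0.0, 1.32]
force: [0.7, 0.6, -0.4]
grip_width: 0.0205
grip_force: 10.0
```

Emit:
jog_arm([
  [-0.0408,0.0194,0,0,0,0,-1],
  [-0.0408,0.0194,0,0,0,0,-1],
  [0,0,0,0,0,0,-1],
  [0,0,0,0,0,0,-1],
])

```text
time_s: 28.0
ee_pos: [0.5716, -0.1452, 0.1059]
eef_rot: [-3.141, -0.0, 1.318]
force: [-0.7, 0.6, -1.2]
grip_width: 0.0205
grip_force: 10.0
```

Run:
```python
from h import *
rel((.5721,-.1453,.028),-14.5)
```

```text
tcp [ 0.5716 -0.1452  0.1059] tooly [ 0.968 -0.25  -0.001] z [-0.001  0.    -1.   ] shift [-0.      0.0006  0.0779] grip 0.0205 t 28.0
turn tz 0.0005
```

Emit:
jog_arm([
  [0,0.0005,0.03,0,0,0,-1],
  [0,0,0.03,0,0,0,-1],
  [0,0,0.018,0,0,0,-1],
  [0,0,0,0,0,0,-1],
  [0,0,0,0,0,0,-1],
])

```text
time_s: 28.5
ee_pos: [0.5726, -0.1439, 0.0291]
eef_rot: [3.141, -0.0, 1.321]
force: [-0.8, -0.4, 0.2]
grip_width: 0.0205
grip_force: 10.0
```

Emit:
jog_arm([
  [0,0,0,0,0,0,-0.2],
  [0,0,0,0,0,0,-0.2],
  [0,0,0,0,0,0,-0.2],
  [0,0,-0.04,0,0,0,-0.2],
  [0,0,-0.04,0,0,0,0.3],
])

```text
time_s: 29.0
ee_pos: [0.5718, -0.1446, 0.109]
eef_rot: [-3.14, -0.0, 1.32]
force: [0.4, -0.3, 0.3]
grip_width: 0.0425
grip_force: 0.0
```

Emit:
jog_arm([
  [0.02,0,-0.04,0,0,0,1],
  [0.025,-0.006,-0.04,0,0,0,1],
  [0.02,-0.006,-0.02,0,0,0,1],
  [0,0,0,0,0,0,1],
  [0,0,0,0,0,0,1],
])

```text
time_s: 29.5
ee_pos: [0.5768, -0.0789, 0.208]
eef_rot: [3.141, 0.0, 1.32]
force: [-0.0, -0.4, 0.0]
grip_width: 0.0821
grip_force: 0.0
```

Run:
```python
from h import *
c,im=snap("wrist","w12b");np.save("w12b.npy",np.array(c,dtype=object),allow_pickle=True)
rel((.6095,.2006,.1),-14.5)
p=proj(c,(.5563,-.1585,.047)).astype(int);x,y=p;print(p)
print([(b,s,plane(c,*b,.04).round(3)) for b,s in blobs(im,"yellow",20)[0] if abs(b[0]-x)<60 and abs(b[1]-y)<60])
h=cv2.cvtColor(im,cv2.COLOR_RGB2HSV); m=((h[:,:,1]<70)&(h[:,:,2]>150)).astype(np.uint8); m[:,:x-60]=0;m[:,x+60:]=0;m[:y-60]=0;m[y+60:]=0
k=max(cv2.findContours(m,0,1)[0],key=cv2.contourArea);r=cv2.minAreaRect(k);print(r)
q=cv2.boxPoints(r);P=np.array([plane(c,*u,.047) for u in q]);e=np.roll(P,-1,0)-P;print(q.round(1).tolist(),P.mean(0),np.linalg.norm(e,axis=1),np.degrees(np.arctan2(e[:,1],e[:,0])))
```

```text
tcp [ 0.5764 -0.0793  0.2072] tooly [ 0.969 -0.249 -0.001] z [-0.001  0.    -1.   ] shift [ 0.2793 -0.0374  0.1072] grip 0.0862 t 29.55
turn tz 0.0019
[320 239]
[(array([322.1, 237.8]), [303, 216, 40, 45, 1249], array([ 0.558, -0.159,  0.04 ]))]
((319.8482666015625, 238.92066955566406), (60.19007110595703, 55.60975646972656), 86.633544921875)
[[290.29998779296875, 210.5], [345.79998779296875, 207.1999969482422], [349.3999938964844, 267.29998779296875], [293.8999938964844, 270.6000061035156]] [ 0.55512011 -0.15826376  0.047     ] [0.06637374 0.08011486 0.07029302 0.08041006] [-10.70952594 -99.88631013 169.49899116  77.3179194 ]
```

All the corn is inside the box: one yellow blob centred at (322,238) within the rim. The box refines to (0.5552,−0.1583), with its 68 mm axis at −10.6°. For a bias-free fit I'll view the lid from the same relative pose.

Emit:
jog_arm([
  [0.0452,-0.0047,0,0,0,0,1],
  [0.0452,-0.0047,0,0,0,0,1],
  [0.0452,-0.0047,0,0,0,0,1],
  [0.0452,-0.0047,0,0,0,0,1],
  [0.0452,-0.0047,0,0,0,0,1],
])

```text
time_s: 30.05
ee_pos: [0.6101, 0.1466, 0.2066]
eef_rot: [-3.139, 0.001, 1.318]
force: [0.3, -0.9, 0.3]
grip_width: 0.0941
grip_force: 0.0
```

Emit:
jog_arm([
  [0.0452,-0.0047,0,0,0,0,1],
  [0.0452,-0.0047,0.005,0,0,0,1],
  [0.0452,-0.0047,0.005,0,0,0,1],
  [0,0,0,0,0,0,1],
  [0,0,0,0,0,0,1],
])

```text
time_s: 30.55
ee_pos: [0.6301, 0.2804, 0.196]
eef_rot: [-3.139, 0.002, 1.32]
force: [0.2, -0.4, -0.6]
grip_width: 0.0938
grip_force: 0.0
```

Run:
```python
from h import *
rel((.61,.2007,-.009),-14.5)
c,im=snap("wrist","w13");np.save("w13.npy",np.array(c,dtype=object),allow_pickle=True)
h=cv2.cvtColor(im,cv2.COLOR_RGB2HSV); m=cv2.inRange(h,(100,110,25),(130,255,255))
k=max(cv2.findContours(m,0,1)[0],key=cv2.contourArea);r=cv2.minAreaRect(k);print(r,cv2.contourArea(k))
q=cv2.boxPoints(r);P=np.array([plane(c,*u,.037) for u in q]);e=np.roll(P,-1,0)-P;print(q.round(1).tolist(),P.mean(0),np.linalg.norm(e,axis=1),np.degrees(np.arctan2(e[:,1],e[:,0])))
cs=[cv2.approxPolyDP(cv2.convexHull(k),4,True)[:,0]];print(cs[0].tolist())
c5=np.load("w5.npy",allow_pickle=True);print("tin",plane(c5,465,237,.058))
```

```text
tcp [0.6301 0.2804 0.196 ] tooly [ 0.969 -0.248 -0.002] z [-0.003 -0.001 -1.   ] shift [-0.0817  0.0008  0.2052] grip 0.0938 t 30.55
turn tz 0.0025
((316.9999694824219, 238.5), (45.99999237060547, 56.99999237060547), -0.0) 1130.5
[[294.0, 267.0], [294.0, 210.0], [340.0, 210.0], [340.0, 267.0]] [0.60501337 0.20309898 0.037     ] [0.07566947 0.05465372 0.07562153 0.05772908] [  74.29418585  -14.22252188 -103.37647082  165.80807686]
[[339, 212], [340, 266], [296, 267], [295, 213]]
tin [0.75299356 0.09634631 0.058     ]
```

Run:
```python
from h import *
c=np.load("w13.npy",allow_pickle=True);im=cv2.imread("pics/w13.png")[:,:,::-1].copy();h=cv2.cvtColor(im,cv2.COLOR_RGB2HSV)
for y in(225,240,255): print(y,[(x,*h[y,x].tolist()) for x in list(range(280,302,2))+list(range(334,358,2))])
for x in(305,320,335): print(x,[(y,*h[y,x].tolist()) for y in list(range(196,216,2))+list(range(258,282,2))])
```

```text
225 [(280, 19, 44, 216), (282, 19, 45, 219), (284, 19, 44, 215), (286, 19, 45, 214), (288, 18, 49, 186), (290, 13, 70, 102), (292, 0, 30, 93), (294, 111, 110, 134), (296, 111, 121, 148), (298, 111, 117, 152), (300, 111, 115, 149), (334, 111, 89, 132), (336, 112, 86, 134), (338, 112, 99, 147), (340, 112, 105, 150), (342, 112, 102, 152), (344, 111, 102, 152), (346, 112, 103, 146), (348, 113, 78, 134), (350, 2, 32, 112), (352, 11, 52, 117), (354, 20, 43, 189), (356, 20, 44, 211)]
240 [(280, 21, 43, 218), (282, 20, 44, 218), (284, 21, 45, 221), (286, 21, 43, 218), (288, 19, 49, 193), (290, 15, 79, 100), (292, 177, 55, 84), (294, 111, 133, 134), (296, 109, 153, 152), (298, 110, 150, 151), (300, 111, 135, 155), (334, 112, 77, 132), (336, 112, 79, 136), (338, 111, 100, 148), (340, 112, 100, 150), (342, 113, 100, 155), (344, 112, 96, 152), (346, 113, 95, 153), (348, 116, 63, 133), (350, 8, 44, 111), (352, 15, 51, 130), (354, 19, 44, 196), (356, 18, 43, 209)]
255 [(280, 22, 44, 220), (282, 20, 45, 222), (284, 21, 46, 220), (286, 21, 46, 221), (288, 18, 48, 213), (290, 15, 64, 124), (292, 175,
[... 1020 characters left out ...]
, 107, 126), (260, 110, 140, 144), (262, 110, 145, 151), (264, 110, 149, 151), (266, 110, 153, 152), (268, 112, 80, 157), (270, 20, 34, 203), (272, 20, 43, 220), (274, 21, 44, 220), (276, 21, 44, 221), (278, 21, 45, 221), (280, 22, 45, 221)]
335 [(196, 20, 27, 115), (198, 20, 23, 100), (200, 16, 32, 120), (202, 17, 35, 147), (204, 16, 34, 143), (206, 150, 3, 96), (208, 118, 35, 94), (210, 111, 99, 134), (212, 112, 111, 149), (214, 113, 110, 153), (258, 111, 80, 134), (260, 111, 104, 147), (262, 111, 114, 155), (264, 111, 116, 154), (266, 111, 114, 156), (268, 113, 77, 160), (270, 19, 34, 200), (272, 21, 46, 216), (274, 21, 43, 218), (276, 20, 46, 220), (278, 20, 43, 218), (280, 20, 43, 218)]
```

Run:
```python
from h import *
c=np.load("w13.npy",allow_pickle=True)
q=[(293,209.2),(349,209.2),(346.7,268.4),(293.3,268.4)]
P=np.array([plane(c,*u,.037) for u in q]);e=np.roll(P,-1,0)-P;print(P.mean(0),np.linalg.norm(e,axis=1),np.degrees(np.arctan2(e[:,1],e[:,0])))
p=P.mean(0);rel((p[0],p[1],-.009),-14.5)
```

```text
[0.60901985 0.20158766 0.037     ] [0.06648254 0.07858768 0.0671067  0.07863401] [ -14.22341146 -105.02740217  165.80655764   74.51822089]
tcp [0.6304 0.2795 0.1969] tooly [ 0.968 -0.249 -0.002] z [-0.002 -0.001 -1.   ] shift [-0.0805 -0.001   0.206 ] grip 0.0944 t 30.6
turn tz 0.0013
```

Emit:
jog_arm([
  [-0.04,-0.0005,0,0,0,0,1],
  [-0.0405,-0.0005,0.02,0,0,0,1],
  [0,0,0.04,0,0,0,1],
  [0,0,0.04,0,0,0,1],
  [0,0,0.03,0,0,0,1],
])

```text
time_s: 31.1
ee_pos: [0.6087, 0.2004, 0.0663]
eef_rot: [-3.14, 0.001, 1.317]
force: [-0.0, -0.4, 0.1]
grip_width: 0.0938
grip_force: 0.0
```

Emit:
jog_arm([
  [0,0,0,0,0,0,1],
  [0,0,0,0,0,0,1],
])

```text
time_s: 31.3
ee_pos: [0.6098, 0.2019, 0.0695]
eef_rot: [3.141, -0.0, 1.318]
force: [1.1, -0.5, 0.0]
grip_width: 0.0936
grip_force: 0.0
```

Run:
```python
from h import *
rel((.6090,.2016,-.009),-14.5); print(ctrl.get_obs()["force"])
```

```text
tcp [0.6098 0.2019 0.0695] tooly [ 0.968 -0.25   0.001] z [ 0.001  0.    -1.   ] shift [-0.0005 -0.0007  0.0785] grip 0.0936 t 31.3
turn tz 0.0006
[ 1.07196657 -0.52786406  0.04855831]
```

Emit:
jog_arm([
  [-0.0005,-0.0007,0.03,0,0,0,1],
  [0,0,0.03,0,0,0,1],
  [0,0,0.0185,0,0,0,1],
  [0,0,0,0,0,0,1],
  [0,0,0,0,0,0,1],
])

```text
time_s: 31.8
ee_pos: [0.6098, 0.2027, -0.0078]
eef_rot: [3.139, -0.001, 1.319]
force: [0.6, -0.1, 0.3]
grip_width: 0.0943
grip_force: 0.0
```

Emit:
jog_arm([
  [0,0,0,0,0,0,0.2],
  [0,0,0,0,0,0,0.2],
  [0,0,0,0,0,0,-0.5],
  [0,0,0,0,0,0,-0.5],
  [0,0,0,0,0,0,-0.5],
], squeeze=15)

```text
time_s: 32.3
ee_pos: [0.6088, 0.2028, -0.0096]
eef_rot: [3.141, -0.0, 1.32]
force: [-1.5, -1.1, 5.5]
grip_width: 0.0676
grip_force: 15.0
```

Emit:
jog_arm([
  [0,0,0,0,0,0,-0.5],
  [0,0,-0.008,0,0,0,-0.5],
  [0,0,-0.01,0,0,0,-0.5],
  [0,0,-0.02,0,0,0,-0.5],
  [0,0,-0.03,0,0,0,-0.5],
])

```text
time_s: 32.8
ee_pos: [0.6077, 0.2025, 0.0578]
eef_rot: [-3.139, 0.001, 1.32]
force: [0.6, -0.4, -1.1]
grip_width: 0.0677
grip_force: 15.0
```

Emit:
jog_arm([
  [0,0,-0.04,0,0,0,-0.5],
  [0,0,-0.04,0,0,0,-0.5],
  [0,0,0,0,0,0,-0.5],
  [0,0,0,0,0,0,-0.5],
])

```text
time_s: 33.2
ee_pos: [0.6086, 0.2028, 0.1387]
eef_rot: [3.14, -0.001, 1.32]
force: [-0.3, 0.6, -1.6]
grip_width: 0.0682
grip_force: 15.0
```

Run:
```python
from h import *
rel((.5553,-.1574,.045),-10.6)
c=cam("side");i=ctrl.camera("side");print([(b,s) for b,s in blobs(i,"blue",40)[0]], proj(c,(.6088,.2028,.15)))
```

```text
tcp [0.6086 0.2028 0.1387] tooly [ 0.969 -0.248  0.001] z [ 0.002  0.    -1.   ] shift [-0.3622  0.0377  0.0935] grip 0.0682 t 33.2
turn tz -0.066
[(array([311.5, 181.7]), [301, 170, 27, 24, 279])] [320.40723349 193.0176807 ]
```

The lid is held at about TCP + 30 mm, going by the side view. I'll carry it to the box.

Emit:
jog_arm([
  [-0.04,0.0042,0,0,0,0,-0.5],
  [-0.04,0.0042,0,0,0,0,-0.5],
  [-0.04,0.0042,0,0,0,0,-0.5],
  [-0.04,0.0042,0,0,0,0,-0.5],
  [-0.04,0.0042,0,0,0,0,-0.5],
])

```text
time_s: 33.75
ee_pos: [0.5779, 0.0023, 0.1362]
eef_rot: [-3.139, 0.001, 1.32]
force: [-0.1, 0.6, -0.9]
grip_width: 0.0677
grip_force: 15.0
```

Emit:
jog_arm([
  [-0.04,0.0042,0,0,0,0,-0.5],
  [-0.04,0.0042,0,0,0,0,-0.5],
  [-0.04,0.0042,0,0,0,0,-0.5],
  [-0.04,0.0042,0,0,0,0,-0.5],
  [0,0,0,0,0,-0.066,-0.5],
])

```text
time_s: 34.25
ee_pos: [0.5541, -0.1592, 0.1361]
eef_rot: [-3.139, 0.0, 1.382]
force: [0.5, 0.5, -1.0]
grip_width: 0.0678
grip_force: 15.0
```

Emit:
jog_arm([
  [0,0,0.03,0,0,0,-0.5],
  [0,0,0.03,0,0,0,-0.5],
  [0,0,0,0,0,0,-0.5],
  [0,0,0,0,0,0,-0.5],
])

```text
time_s: 34.65
ee_pos: [0.5553, -0.1552, 0.0775]
eef_rot: [-3.14, -0.0, 1.386]
force: [0.6, -0.1, -0.4]
grip_width: 0.0676
grip_force: 15.0
```

Run:
```python
from h import *
rel((.5554,-.1574,.035),-10.6)
```

```text
tcp [ 0.5553 -0.1552  0.0775] tooly [ 0.983 -0.184 -0.002] z [-0.002  0.001 -1.   ] shift [-0.0021  0.0005  0.0425] grip 0.0676 t 34.65
turn tz 0.0001
```

Emit:
jog_arm([
  [-0.0021,0.0005,0.02,0,0,0,-0.5],
  [0,0,0.0205,0,0,0,-0.5],
  [0,0,0,0,0,0,-0.5],
  [0,0,0,0,0,0,-0.5],
])

```text
time_s: 35.05
ee_pos: [0.5564, -0.1576, 0.0388]
eef_rot: [3.14, 0.0, 1.386]
force: [0.4, -0.3, -1.3]
grip_width: 0.0677
grip_force: 15.0
```

Run:
```python
from h import *
rel((.5554,-.1574,.0255),-10.6); print(ctrl.get_obs()["force"])
```

```text
tcp [ 0.5564 -0.1576  0.0388] tooly [ 0.983 -0.184  0.001] z [ 0.001 -0.    -1.   ] shift [ 0.     -0.001   0.0133] grip 0.0677 t 35.05
turn tz 0.0002
[ 0.4155525  -0.26916787 -1.26193379]
```

Emit:
jog_arm([
  [0,-0.0011,0.003,0,0,0,-0.5],
  [0,0,0.003,0,0,0,-0.5],
  [0,0,0,0,0,0,-0.5],
  [0,0,0,0,0,0,-0.5],
])

```text
time_s: 35.45
ee_pos: [0.5548, -0.1573, 0.0316]
eef_rot: [3.141, 0.0, 1.386]
force: [1.2, -0.1, -1.2]
grip_width: 0.0678
grip_force: 15.0
```

Emit:
jog_arm([
  [0,0,0.002,0,0,0,-0.5],
  [0,0,0,0,0,0,-0.5],
  [0,0,0,0,0,0,-0.5],
])

```text
time_s: 35.75
ee_pos: [0.5547, -0.1573, 0.0293]
eef_rot: [-3.141, -0.0, 1.386]
force: [0.3, 0.2, -1.4]
grip_width: 0.0679
grip_force: 15.0
```

Emit:
jog_arm([
  [0,0,0.002,0,0,0,-0.5],
  [0,0,0,0,0,0,-0.5],
  [0,0,0,0,0,0,-0.5],
])

```text
time_s: 36.05
ee_pos: [0.5547, -0.1573, 0.0272]
eef_rot: [-3.141, -0.0, 1.386]
force: [-0.4, -0.1, -0.7]
grip_width: 0.0677
grip_force: 15.0
```

Emit:
jog_arm([
  [0,0,0.002,0,0,0,-0.5],
  [0,0,0,0,0,0,-0.5],
  [0,0,0,0,0,0,-0.5],
])

```text
time_s: 36.35
ee_pos: [0.5548, -0.1574, 0.0263]
eef_rot: [3.141, 0.0, 1.386]
force: [-4.8, 0.5, 10.4]
grip_width: 0.0677
grip_force: 15.0
```

The lid passed over the collar without force and then met the ledge (10 N at TCP z 0.0263, expected 0.0254). I'll press slightly, release, and then go lower to pinch lid and body over the seam.

Emit:
jog_arm([
  [0,0,0.001,0,0,0,-0.5],
  [0,0,0,0,0,0,-0.5],
  [0,0,0,0,0,0,-0.5],
])

```text
time_s: 36.65
ee_pos: [0.5548, -0.1574, 0.0258]
eef_rot: [3.141, 0.0, 1.386]
force: [-8.0, 2.2, 16.8]
grip_width: 0.0677
grip_force: 15.0
```

Emit:
jog_arm([
  [0,0,0,0,0,0,1],
  [0,0,0,0,0,0,1],
  [0,0,0,0,0,0,1],
  [0,0,0,0,0,0,1],
  [0,0,0,0,0,0,1],
])

```text
time_s: 37.15
ee_pos: [0.5547, -0.1573, 0.0242]
eef_rot: [-3.141, -0.0, 1.386]
force: [-0.5, -0.3, -0.5]
grip_width: 0.0935
grip_force: 0.0
```

Run:
```python
from h import *
rel((.5550,-.1574,-.002),-10.6); o=ctrl.get_obs();print(o["force"],o["qpos"])
```

```text
tcp [ 0.5547 -0.1573  0.0242] tooly [ 0.983 -0.184 -0.   ] z [-0.  0. -1.] shift [-0.      0.0003  0.0262] grip 0.0935 t 37.15
turn tz -0.0
[-0.45890813 -0.29261214 -0.54179832] [-3.39850126e-01  5.17043538e-01  1.58247047e+00  8.48380593e-06
  1.04227695e+00 -1.54832781e-01]
```

Run:
```python
from h import *
c=np.load("w1.npy",allow_pickle=True)
P=np.array([plane(c,*u,.022) for u in [(240,207),(391,207),(382,393),(253,395)]]);e=np.roll(P,-1,0)-P;print(P.round(3).tolist(),P.mean(0),np.linalg.norm(e,axis=1))
```

```text
[[0.438, 0.011, 0.022], [0.647, 0.012, 0.022], [0.652, -0.316, 0.022], [0.437, -0.321, 0.022]] [ 0.54354907 -0.15347051  0.022     ] [0.2082919  0.32742157 0.21575631 0.33161665]
```

Emit:
jog_arm([
  [0,0.0003,0.012,0,0,0,1],
  [0,0,0.0125,0,0,0,1],
  [0,0,0,0,0,0,1],
  [0,0,0,0,0,0,1],
  [0,0,0,0,0,0,-0.5],
], squeeze=45)

```text
time_s: 37.65
ee_pos: [0.5552, -0.1574, -0.0]
eef_rot: [3.141, 0.0, 1.386]
force: [0.3, 0.5, -1.1]
grip_width: 0.0894
grip_force: 0.0
```

Emit:
jog_arm([
  [0,0,0,0,0,0,-0.5],
  [0,0,0,0,0,0,-0.5],
  [0,0,0,0,0,0,-0.5],
  [0,0,0,0,0,0,-0.5],
  [0,0,0,0,0,0,-0.5],
])

```text
time_s: 38.15
ee_pos: [0.555, -0.1574, 0.0]
eef_rot: [3.142, 0.0, 1.386]
force: [-2.2, 0.7, 3.9]
grip_width: 0.068
grip_force: 45.0
```

Run:
```python
from h import *
rel((.5550,-.1574,-.002),-10.6); o=ctrl.get_obs();print(o["force"],o["grip_force"])
C={n:cam(n) for n in("scene","side")}
for n in C:
    im=ctrl.camera(n); print(n,blobs(im,"blue",20)[0],[proj(C[n],(.555,-.158,z)).round(1).tolist() for z in(.047,.0595,.072)]); cv2.imwrite(f"pics/shut_{n}.png",im[:,:,::-1])
```

```text
tcp [ 0.555  -0.1574  0.    ] tooly [ 0.983 -0.184  0.   ] z [ 0. -0. -1.] shift [-0.     0.     0.002] grip 0.068 t 38.15
turn tz 0.0
[-2.17306975  0.68443903  3.92048933] 44.99962359666824
scene [(array([402.1, 181.6]), [391, 172, 22, 20, 263])] [[406.7, 185.9], [407.1, 182.1], [407.5, 178.3]]
side [(array([353.7, 158.6]), [348, 152, 16, 14, 98])] [[360.5, 164.5], [360.7, 160.9], [360.9, 157.3]]
```

Lid and body are pinched together at 68.0 mm, and the board centre is (0.544,−0.154). I'll lift 30 mm and yaw the box into the arm's own plane.

Emit:
jog_arm([
  [0,0,-0.005,0,0,0,-0.5],
  [0,0,-0.01,0,0,0,-0.5],
  [0,0,-0.015,0,0,0,-0.5],
  [0,0,0,0,0,0.1,-0.5],
  [0,0,0,0,0,0.135,-0.5],
])

```text
time_s: 38.75
ee_pos: [0.5556, -0.1575, 0.0315]
eef_rot: [3.14, -0.0, 1.147]
force: [-0.0, 0.1, -3.6]
grip_width: 0.0677
grip_force: 45.0
```

Emit:
jog_arm([
  [0,0,0,0,0,0.135,-0.5],
  [0,0,0,0,0,0.135,-0.5],
  [0,0,0,0,0,0.135,-0.5],
  [0,0,0,0,0,0.135,-0.5],
  [0,0,0,0,0,0.135,-0.5],
])

```text
time_s: 39.25
ee_pos: [0.5553, -0.1575, 0.031]
eef_rot: [3.141, -0.001, 0.47]
force: [-0.5, -0.8, -3.0]
grip_width: 0.068
grip_force: 45.0
```

Emit:
jog_arm([
  [0,0,0,0,0,0.135,-0.5],
  [0,0,0,0,0,0.135,-0.5],
  [0,0,0,0,0,0.135,-0.5],
  [0,0,0,0,0,0.135,-0.5],
  [0,0,0,0,0,0.135,-0.5],
])

```text
time_s: 39.75
ee_pos: [0.5554, -0.1575, 0.031]
eef_rot: [3.141, -0.001, -0.205]
force: [-0.9, -0.0, -3.9]
grip_width: 0.0678
grip_force: 45.0
```

Emit:
jog_arm([
  [0,0,0,0,0,0.135,-0.5],
  [0,0,0,0,0,0,-0.5],
  [0,0,0,0,0,0,-0.5],
])

```text
time_s: 40.05
ee_pos: [0.5552, -0.1575, 0.0305]
eef_rot: [3.142, -0.001, -0.33]
force: [-1.3, -0.9, -3.4]
grip_width: 0.0676
grip_force: 45.0
```

Run:
```python
from h import *
rel((.5550,-.1574,-.000),-110); o=ctrl.get_obs();print(o["force"],o["grip_force"],o["qpos"])
```

```text
tcp [ 0.5552 -0.1575  0.0305] tooly [-0.324 -0.946  0.   ] z [ 0.001 -0.    -1.   ] shift [-0.0003  0.      0.0305] grip 0.0676 t 40.05
turn tz 0.0189
[-1.3031212  -0.9234829  -3.36665504] 44.99761953949928 [-3.39774497e-01  5.08908937e-01  1.57785183e+00 -2.42439930e-05
  1.05407314e+00  1.56117106e+00]
```

The payload feels right (3.4 N). I'll fit the arm's planar geometry from the logged poses to see which tilts can be reached.

Run:
```python
import numpy as np
from scipy.optimize import least_squares
D=[((.3003,1.5214,1.3207),(.5498,0,.1709)),((.64699,1.33664,1.15818),(.6133,.2157,.0379)),((.51704,1.58247,1.04228),(.5547,-.1573,.0242)),((.50891,1.57785,1.05407),(.5552,-.1575,.0305))]
def f(p):
    a,b,k,r0=p;e=[]
    for (q2,q3,q5),(x,y,z) in D:
        r=np.sqrt(x*x+y*y-.0366**2); e+=[r-r0-a*np.sin(q2)-b*np.sin(q2+q3), z-k-a*np.cos(q2)-b*np.cos(q2+q3)]
    return e+[1e-3*(a-.45),1e-3*(b-.4)]
s=least_squares(f,[.4,.4,0,0]);print(s.x,np.abs(s.fun).max(),s.fun.round(4))
```

```text
[ 0.40108242  0.44770544 -0.10026782 -0.00620814] 0.0034426685653577427 [ 0.0025 -0.0008  0.0034 -0.0022 -0.0032  0.0016 -0.0027  0.0014 -0.
  0.    ]
```

Emit:
jog_arm([
  [0,0,0,0,0,-0.1,-0.5],
  [0,0,0,0,0,-0.135,-0.5],
  [0,0,0,0,0,-0.135,-0.5],
  [0,0,0,0,0,-0.135,-0.5],
  [0,0,0,0,0,-0.135,-0.5],
])

```text
time_s: 40.55
ee_pos: [0.5551, -0.1574, 0.0302]
eef_rot: [3.141, -0.0, 0.315]
force: [-0.3, 0.3, -3.7]
grip_width: 0.0676
grip_force: 45.0
```

Emit:
jog_arm([
  [0,0,0,0,0,-0.135,-0.5],
  [0,0,0,0,0,-0.135,-0.5],
  [0,0,0,0,0,-0.135,-0.5],
  [0,0,0,0,0,-0.135,-0.5],
  [0,0,0,0,0,-0.135,-0.5],
])

```text
time_s: 41.05
ee_pos: [0.5551, -0.1574, 0.0302]
eef_rot: [3.141, -0.0, 0.99]
force: [0.0, 0.3, -2.8]
grip_width: 0.0679
grip_force: 45.0
```

Emit:
jog_arm([
  [0,0,0,0,0,-0.135,-0.5],
  [0,0,0,0,0,-0.135,-0.5],
  [0,0,0,0,0,-0.135,-0.5],
  [0,0,0,0,0,-0.135,-0.5],
  [0,0,0,0,0,-0.135,-0.5],
])

```text
time_s: 41.55
ee_pos: [0.5551, -0.1574, 0.0302]
eef_rot: [3.141, 0.0, 1.665]
force: [-0.6, 0.5, -2.4]
grip_width: 0.0677
grip_force: 45.0
```

Emit:
jog_arm([
  [0,0,0,0,0,-0.135,-0.5],
  [0,0,0,0,0,-0.135,-0.5],
  [0,0,0,0,0,-0.135,-0.5],
  [0,0,0,0,0,-0.135,-0.5],
  [0,0,0,0,0,-0.135,-0.5],
])

```text
time_s: 42.05
ee_pos: [0.5551, -0.1574, 0.0302]
eef_rot: [3.141, 0.0, 2.34]
force: [0.5, 0.4, -3.8]
grip_width: 0.0678
grip_force: 45.0
```

Emit:
jog_arm([
  [0,0,0,0,0,-0.135,-0.5],
  [0,0,0,0,0,-0.135,-0.5],
  [0,0,0,0,0,-0.07,-0.5],
  [0,0,0,0,0,0,-0.5],
  [0,0,0,0,0,0,-0.5],
])

```text
time_s: 42.55
ee_pos: [0.5551, -0.1574, 0.03]
eef_rot: [3.142, 0.0, 2.67]
force: [0.7, -0.0, -3.7]
grip_width: 0.0676
grip_force: 45.0
```

Run:
```python
from h import *
rel((.511,-.142,.002),71); o=ctrl.get_obs();print(o["force"],o["grip_force"],o["qpos"])
```

```text
tcp [ 0.5551 -0.1574  0.03  ] tooly [0.454 0.891 0.   ] z [ 0. -0. -1.] shift [ 0.0463 -0.0063  0.028 ] grip 0.0676 t 42.55
turn tz -0.1396
[ 0.7077905  -0.00873313 -3.6502462 ] 44.9972864985466 [-3.39773842e-01  5.09585092e-01  1.57819333e+00  2.16621302e-05
  1.05364548e+00 -1.43937830e+00]
```

Emit:
jog_arm([
  [0,0,0,0,0,-0.14,-0.5],
  [0.02,0,0,0,0,0,-0.5],
  [0.025,0,0,0,0,0,-0.5],
  [0,0,0.015,0,0,0,-0.5],
  [0,0,0.01,0,0,0,-0.5],
])

```text
time_s: 43.05
ee_pos: [0.5123, -0.1427, 0.0046]
eef_rot: [-3.142, 0.0, 2.81]
force: [1.2, -0.8, -3.2]
grip_width: 0.068
grip_force: 45.0
```

Emit:
jog_arm([
  [0,0,0.003,0,0,0,-0.5],
  [0,0,0,0,0,0,-0.5],
  [0,0,0,0,0,0,-0.5],
])

```text
time_s: 43.35
ee_pos: [0.5129, -0.1429, 0.0021]
eef_rot: [-3.142, 0.0, 2.811]
force: [0.4, -0.0, -2.8]
grip_width: 0.068
grip_force: 45.0
```

Emit:
jog_arm([
  [0,0,0.001,0,0,0,-0.5],
  [0,0,0,0,0,0,-0.5],
  [0,0,0,0,0,0,-0.5],
])

```text
time_s: 43.65
ee_pos: [0.5126, -0.1428, 0.001]
eef_rot: [-3.142, 0.0, 2.811]
force: [0.3, 0.2, -3.1]
grip_width: 0.0678
grip_force: 45.0
```

Run:
```python
from h import *
rel((.511,-.142,.000),71); o=ctrl.get_obs();print(o["force"],o["grip_force"],o["qpos"])
```

```text
tcp [ 0.5126 -0.1428  0.001 ] tooly [ 0.325  0.946 -0.   ] z [ 0. -0. -1.] shift [0.0017 0.0002 0.001 ] grip 0.0678 t 43.65
turn tz 0.0008
[ 0.29552927  0.16170844 -3.13030477] 44.99740183353424 [-3.40532817e-01  4.67319689e-01  1.72617030e+00 -1.50061274e-05
  9.47872168e-01 -1.58049882e+00]
```

Emit:
jog_arm([
  [0,0,0.001,0,0,0,-0.5],
  [0,0,0,0,0,0,1],
  [0,0,0,0,0,0,1],
  [0,0,0,0,0,0,1],
  [0,0,0,0,0,0,1],
])

```text
time_s: 44.15
ee_pos: [0.5126, -0.1428, -0.0001]
eef_rot: [3.142, 0.0, 2.811]
force: [-0.3, 0.6, -0.9]
grip_width: 0.0935
grip_force: 0.0
```

Emit:
jog_arm([
  [-0.0057,0,-0.0003,0,-0.122,0,1],
  [-0.0057,0,-0.0003,0,-0.122,0,1],
  [-0.0057,0,-0.0004,0,-0.122,0,1],
  [-0.0057,0,-0.0004,0,-0.122,0,1],
  [0,0,0,0,0,0,1],
])

```text
time_s: 44.65
ee_pos: [0.5313, -0.1492, 0.0043]
eef_rot: [3.142, 0.488, 2.811]
force: [0.9, -0.5, 0.8]
grip_width: 0.094
grip_force: 0.0
```

Emit:
jog_arm([
  [0,0,0,0,0,0,1],
  [0,0,0,0,0,0,1],
])

```text
time_s: 44.85
ee_pos: [0.534, -0.1502, 0.0057]
eef_rot: [3.142, 0.487, 2.811]
force: [-0.2, -0.5, -0.0]
grip_width: 0.0937
grip_force: 0.0
```

```bash
cat >> h.py <<'E'
def st(d=.047):
    o=ctrl.get_obs(); Rm=R.from_euler("xyz",o["eef_rot"]).as_matrix(); z=Rm[:,2]
    print("pinch",(o["ee_pos"]-d*z).round(4),"y",Rm[:,1].round(3),"z",z.round(3),"tilt",np.degrees(np.arccos(-z[2])).round(1),"F",o["force"].round(1),"w",round(o["grip_width"],4),round(o["grip_force"],1),"q",o["qpos"].round(2),"t",round(o["time_s"],2))
E
python3 -c "
from h import *
st()"
```

```text
pinch [ 0.5132 -0.143   0.0473] y [0.325 0.946 0.   ] z [ 0.442 -0.152 -0.884] tilt 27.9 F [-0.2 -0.5 -0. ] w 0.0937 0.0 q [-0.34  0.31  2.06  0.02  0.28 -1.6 ] t 44.85
```

The tilt is exact (27.9°, the pinch point held). I'll grip, lift 30 mm, and roll the box back by 90°.

Emit:
jog_arm([
  [0,0,0,0,0,0,-0.5],
  [0,0,0,0,0,0,-0.5],
  [0,0,0,0,0,0,-0.5],
  [0,0,0,0,0,0,-0.5],
  [0,0,0,0,0,0,-0.5],
], squeeze=50)

```text
time_s: 45.35
ee_pos: [0.5333, -0.1499, 0.0053]
eef_rot: [3.142, 0.488, 2.811]
force: [1.2, -0.3, -0.9]
grip_width: 0.0675
grip_force: 50.0
```

Emit:
jog_arm([
  [0,0,0,0,0,0,-0.5],
  [-0.0041,0,-0.0075,0,0,0,-0.5],
  [-0.005,0,-0.0095,0,0,0,-0.5],
  [-0.005,0,-0.0095,0,0,0,-0.5],
  [0,0,0,0,0,0,-0.5],
])

```text
time_s: 45.85
ee_pos: [0.5341, -0.1502, 0.0374]
eef_rot: [-3.142, 0.491, 2.811]
force: [0.6, -0.1, -3.7]
grip_width: 0.0676
grip_force: 50.0
```

```bash
python3 -c "
from h import *
st()"
```

```text
pinch [ 0.5131 -0.143   0.0789] y [ 0.325  0.946 -0.   ] z [ 0.446 -0.153 -0.882] tilt 28.1 F [ 0.6 -0.1 -3.7] w 0.0676 50.0 q [-0.34  0.24  2.05  0.02  0.36 -1.6 ] t 45.85
```

Emit:
jog_arm([
  [0.003,0,0,0,0.065,0,-0.5],
  [0.0061,0,-0.0004,0,0.131,0,-0.5],
  [0.0061,0,-0.0004,0,0.131,0,-0.5],
  [0.0061,0,-0.0004,0,0.131,0,-0.5],
  [0.0061,0,-0.0004,0,0.131,0,-0.5],
])

```text
time_s: 46.35
ee_pos: [0.5082, -0.1413, 0.0308]
eef_rot: [-3.142, -0.105, 2.811]
force: [-0.4, 0.1, -3.7]
grip_width: 0.068
grip_force: 50.0
```

Emit:
jog_arm([
  [0.0061,0,-0.0004,0,0.131,0,-0.5],
  [0.0061,0,-0.0004,0,0.131,0,-0.5],
  [0.0061,0,-0.0004,0,0.131,0,-0.5],
  [0,0,0,0,0,0,-0.5],
  [0,0,0,0,0,0,-0.5],
])

```text
time_s: 46.85
ee_pos: [0.4919, -0.1357, 0.0345]
eef_rot: [3.142, -0.492, 2.811]
force: [-0.1, -0.4, -4.4]
grip_width: 0.068
grip_force: 50.0
```

```bash
python3 -c "
from h import *
st()"
```

```text
pinch [ 0.5129 -0.1429  0.0759] y [0.325 0.946 0.   ] z [-0.447  0.153 -0.881] tilt 28.2 F [-0.1 -0.4 -4.4] w 0.068 50.0 q [-0.34  0.7   1.35 -0.    1.59 -1.58] t 46.85
```

Emit:
jog_arm([
  [0.0061,0,-0.0004,0,0.131,0,-0.5],
  [0.0061,0,-0.0004,0,0.131,0,-0.5],
  [0.0061,0,-0.0004,0,0.131,0,-0.5],
  [0.0061,0,-0.0004,0,0.131,0,-0.5],
  [0.0032,0,-0.0001,0,0.068,0,-0.5],
])

```text
time_s: 47.35
ee_pos: [0.4733, -0.1293, 0.0543]
eef_rot: [3.142, -1.088, 2.811]
force: [-0.2, 0.5, -3.9]
grip_width: 0.0676
grip_force: 50.0
```

Emit:
jog_arm([
  [0,0,0,0,0,0,-0.5],
  [0,0,0,0,0,0,-0.5],
])

```text
time_s: 47.55
ee_pos: [0.4737, -0.1294, 0.0549]
eef_rot: [3.142, -1.081, 2.811]
force: [-0.3, 0.4, -2.9]
grip_width: 0.0676
grip_force: 50.0
```

```bash
python3 -c "
from h import *
st()"
```

```text
pinch [ 0.5129 -0.1429  0.077 ] y [0.325 0.946 0.   ] z [-0.835  0.287 -0.47 ] tilt 61.9 F [-0.3  0.4 -2.9] w 0.0676 50.0 q [-0.34  1.07  0.94 -0.01  2.21 -1.58] t 47.55
```

Emit:
jog_arm([
  [-0.0053,0,0.0028,0,0,0,-0.5],
  [-0.0053,0,0.0028,0,0,0,-0.5],
  [0,0,0,0,0,0,-0.5],
  [0,0,0,0,0,0,-0.5],
])

```text
time_s: 47.95
ee_pos: [0.4736, -0.1295, 0.0433]
eef_rot: [-3.141, -1.085, 2.811]
force: [2.2, -1.5, 3.4]
grip_width: 0.0682
grip_force: 50.0
```

Emit:
jog_arm([
  [-0.0014,0,0.0007,0,0,0,-0.5],
  [0,0,0,0,0,0,-0.5],
  [0,0,0,0,0,0,-0.5],
])

```text
time_s: 48.25
ee_pos: [0.4737, -0.1295, 0.0433]
eef_rot: [-3.141, -1.086, 2.81]
force: [-0.8, -0.6, 15.7]
grip_width: 0.0679
grip_force: 50.0
```

Emit:
jog_arm([
  [-0.0009,0,0.0005,0,0,0,-0.5],
  [0,0,0,0,0,0,-0.5],
  [0,0,0,0,0,0,-0.5],
])

```text
time_s: 48.55
ee_pos: [0.4737, -0.1295, 0.0433]
eef_rot: [-3.141, -1.086, 2.81]
force: [-2.7, 0.1, 22.8]
grip_width: 0.0681
grip_force: 50.0
```

```bash
python3 -c "
from h import *
st()"
```

```text
pinch [ 0.5131 -0.143   0.0652] y [ 0.325  0.946 -0.   ] z [-0.837  0.287 -0.466] tilt 62.2 F [-2.7  0.1 22.8] w 0.0681 50.0 q [-0.34  1.09  0.94 -0.01  2.2  -1.58] t 48.55
```

It touches down on its end. I'll relieve the force, release, swing the open fingers back to the forward tilt, and check with the last picture.

Emit:
jog_arm([
  [0.0018,0,-0.0009,0,0,0,-0.5],
  [0,0,0,0,0,0,-0.5],
  [0,0,0,0,0,0,0.6],
  [0,0,0,0,0,0,1],
  [0,0,0,0,0,0,1],
])

```text
time_s: 49.05
ee_pos: [0.4733, -0.1293, 0.0419]
eef_rot: [3.141, -1.086, 2.811]
force: [-0.6, 0.3, 0.1]
grip_width: 0.0879
grip_force: 0.0
```

Emit:
jog_arm([
  [0,0,0,0,0,0,1],
  [0,0,0,0,0,0,1],
  [0,0,0,0,0,0,1],
])

```text
time_s: 49.35
ee_pos: [0.4734, -0.1293, 0.0421]
eef_rot: [-3.142, -1.086, 2.811]
force: [-0.8, -0.1, 0.2]
grip_width: 0.0939
grip_force: 0.0
```

Run:
```python
from h import *
st()
o=np.zeros((600,800,3),np.uint8)
for k,n in enumerate(("scene","side")):
    c=cam(n);i=ctrl.camera(n);u,v=proj(c,(.513,-.143,.06)).astype(int);a=i[v-45:v+45,u-60:u+60][:,:,::-1]; o[k*300:k*300+300,:400]=cv2.resize(a,(400,300),interpolation=cv2.INTER_CUBIC)
w=ctrl.camera("wrist")[:,:,::-1]; o[:250,400:]=cv2.resize(w,(400,250)); cv2.imwrite("pics/z6.png",o)
```

```text
pinch [ 0.5128 -0.1428  0.064 ] y [ 0.325  0.946 -0.   ] z [-0.837  0.287 -0.466] tilt 62.2 F [-0.8 -0.1  0.2] w 0.0939 0.0 q [-0.34  1.09  0.94 -0.01  2.2  -1.58] t 49.35
```

View pics/z6.png

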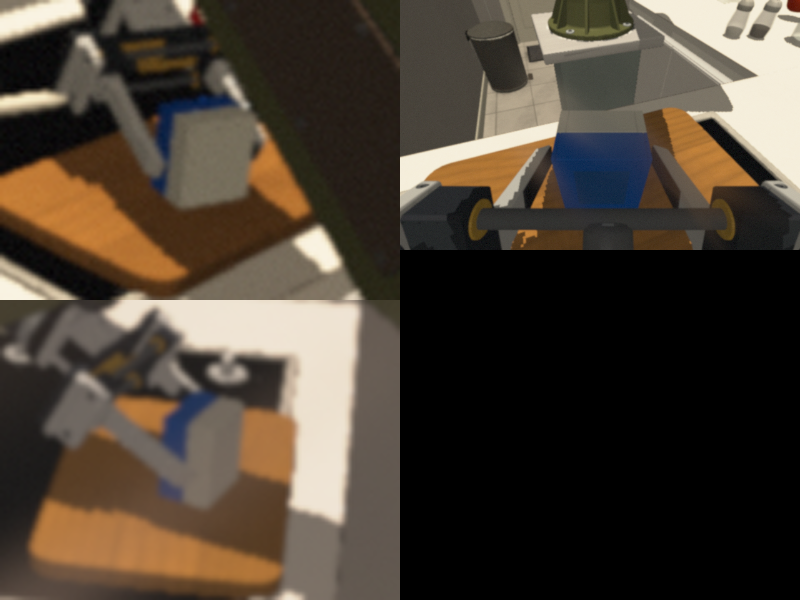

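The last picture shows the box standing on its end with the lid shut on the far side, the pale bottom facing the robot. I'll swing the open fingers about the pinch point to the forward tilt.

Emit:
jog_arm([
  [-0.0061,0,-0.0004,0,-0.131,0,1],
  [-0.0061,0,-0.0004,0,-0.131,0,1],
  [-0.0061,0,-0.0004,0,-0.131,0,1],
  [-0.0061,0,-0.0004,0,-0.131,0,1],
  [-0.0061,0,-0.0004,0,-0.131,0,1],
])

```text
time_s: 50.0
ee_pos: [0.4947, -0.1367, 0.0219]
eef_rot: [-3.142, -0.424, 2.811]
force: [0.7, -0.7, -0.4]
grip_width: 0.0937
grip_force: 0.0
```

Emit:
jog_arm([
  [-0.0061,0,-0.0004,0,-0.131,0,1],
  [-0.0061,0,-0.0004,0,-0.131,0,1],
  [-0.0061,0,-0.0004,0,-0.131,0,1],
  [-0.0061,0,-0.0004,0,-0.131,0,1],
  [-0.0061,0,-0.0004,0,-0.131,0,1],
])

```text
time_s: 50.5
ee_pos: [0.5229, -0.1463, 0.0194]
eef_rot: [-3.142, 0.231, 2.811]
force: [1.5, -0.8, -0.3]
grip_width: 0.094
grip_force: 0.0
```

Emit:
jog_arm([
  [-0.0061,0,-0.0004,0,-0.131,0,1],
  [-0.0061,0,-0.0004,0,-0.131,0,1],
  [0,0,0,0,0,0,1],
  [0,0,0,0,0,0,1],
  [0,0,0,0,0,0,1],
])

```text
time_s: 51.0
ee_pos: [0.534, -0.1502, 0.0231]
eef_rot: [3.142, 0.484, 2.811]
force: [-0.0, -0.7, -0.4]
grip_width: 0.0939
grip_force: 0.0
```

```bash
python3 -c "
from h import *
st()"
```

```text
pinch [ 0.5133 -0.1431  0.0647] y [0.325 0.946 0.   ] z [ 0.44  -0.151 -0.885] tilt 27.8 F [-0.  -0.7 -0.4] w 0.0939 0.0 q [-0.34  0.27  2.06  0.02  0.33 -1.6 ] t 51.0
```

Emit:
jog_arm([
  [0,0,0,0,0,0,-0.5],
  [0,0,0,0,0,0,-0.5],
  [0,0,0,0,0,0,-0.5],
  [0,0,0,0,0,0,-0.5],
  [0,0,0,0,0,0,-0.5],
], squeeze=50)

```text
time_s: 51.5
ee_pos: [0.5332, -0.1499, 0.0226]
eef_rot: [3.142, 0.486, 2.811]
force: [0.6, -1.1, -1.6]
grip_width: 0.0679
grip_force: 50.0
```

Emit:
jog_arm([
  [0,0,0,0,0,0,-0.5],
  [-0.0035,0,-0.0066,0,0,0,-0.5],
  [-0.0035,0,-0.0067,0,0,0,-0.5],
  [0,0,0,0,0,0,-0.5],
  [0,0,0,0,0,0,-0.5],
])

```text
time_s: 52.0
ee_pos: [0.5331, -0.1499, 0.0379]
eef_rot: [3.142, 0.486, 2.811]
force: [0.5, 0.4, -2.9]
grip_width: 0.0676
grip_force: 50.0
```

```bash
python3 -c "
from h import *
st()"
```

```text
pinch [ 0.5124 -0.1427  0.0795] y [0.325 0.946 0.   ] z [ 0.442 -0.152 -0.884] tilt 27.9 F [ 0.5  0.4 -2.9] w 0.0676 50.0 q [-0.34  0.24  2.05  0.02  0.36 -1.6 ] t 52.0
```

Emit:
jog_arm([
  [0.003,0,0,0,0.065,0,-0.5],
  [0.0061,0,-0.0004,0,0.131,0,-0.5],
  [0.0061,0,-0.0004,0,0.131,0,-0.5],
  [0.0061,0,-0.0004,0,0.131,0,-0.5],
  [0.0061,0,-0.0004,0,0.131,0,-0.5],
])

```text
time_s: 52.5
ee_pos: [0.508, -0.1412, 0.0329]
eef_rot: [-3.142, -0.107, 2.811]
force: [0.6, -0.2, -3.9]
grip_width: 0.0679
grip_force: 50.0
```

Emit:
jog_arm([
  [0.0061,0,-0.0004,0,0.131,0,-0.5],
  [0.0061,0,-0.0004,0,0.131,0,-0.5],
  [0.0061,0,-0.0004,0,0.131,0,-0.5],
  [0.0061,0,-0.0004,0,0.131,0,-0.5],
  [0.0061,0,-0.0004,0,0.131,0,-0.5],
])

```text
time_s: 53.0
ee_pos: [0.4825, -0.1325, 0.045]
eef_rot: [-3.142, -0.762, 2.811]
force: [-0.2, 0.4, -4.1]
grip_width: 0.068
grip_force: 50.0
```

Emit:
jog_arm([
  [0.0061,0,-0.0004,0,0.131,0,-0.5],
  [0.0061,0,-0.0004,0,0.131,0,-0.5],
  [0.003,0,-0.0001,0,0.065,0,-0.5],
  [0,0,0,0,0,0,-0.5],
  [0,0,0,0,0,0,-0.5],
])

```text
time_s: 53.5
ee_pos: [0.4737, -0.1294, 0.0564]
eef_rot: [-3.142, -1.083, 2.811]
force: [-0.6, 0.1, -3.0]
grip_width: 0.0678
grip_force: 50.0
```

```bash
python3 -c "
from h import *
st()"
```

```text
pinch [ 0.5129 -0.1429  0.0784] y [ 0.325  0.946 -0.   ] z [-0.835  0.287 -0.469] tilt 62.0 F [-0.6  0.1 -3. ] w 0.0678 50.0 q [-0.34  1.07  0.94 -0.01  2.21 -1.58] t 53.5
```

The turn is complete. I'll lower it onto its lid.

Emit:
jog_arm([
  [-0.0077,0,0.0041,0,0,0,-0.5],
  [-0.0077,0,0.0041,0,0,0,-0.5],
  [-0.0076,0,0.004,0,0,0,-0.5],
  [0,0,0,0,0,0,-0.5],
  [0,0,0,0,0,0,-0.5],
])

```text
time_s: 54.0
ee_pos: [0.4735, -0.1293, 0.0309]
eef_rot: [3.142, -1.085, 2.811]
force: [0.4, -0.4, -2.2]
grip_width: 0.0679
grip_force: 50.0
```

Emit:
jog_arm([
  [-0.0018,0,0.0009,0,0,0,-0.5],
  [0,0,0,0,0,0,-0.5],
  [0,0,0,0,0,0,-0.5],
])

```text
time_s: 54.3
ee_pos: [0.4736, -0.1294, 0.0292]
eef_rot: [3.142, -1.085, 2.811]
force: [1.2, 0.5, -2.7]
grip_width: 0.0679
grip_force: 50.0
```

Emit:
jog_arm([
  [-0.0014,0,0.0007,0,0,0,-0.5],
  [0,0,0,0,0,0,-0.5],
  [0,0,0,0,0,0,-0.5],
])

```text
time_s: 54.6
ee_pos: [0.4736, -0.1294, 0.0291]
eef_rot: [-3.141, -1.086, 2.811]
force: [-2.9, 1.6, 10.6]
grip_width: 0.0682
grip_force: 50.0
```

```bash
python3 -c "
from h import *
st()"
```

```text
pinch [ 0.513  -0.1429  0.051 ] y [ 0.325  0.946 -0.   ] z [-0.837  0.287 -0.466] tilt 62.2 F [-2.9  1.6 10.6] w 0.0682 50.0 q [-0.34  1.11  0.94 -0.01  2.18 -1.58] t 54.6
```

Emit:
jog_arm([
  [0.0009,0,-0.0005,0,0,0,-0.5],
  [0,0,0,0,0,0,-0.5],
  [0,0,0,0,0,0,0.6],
  [0,0,0,0,0,0,1],
  [0,0,0,0,0,0,1],
])

```text
time_s: 55.1
ee_pos: [0.4735, -0.1294, 0.0282]
eef_rot: [3.142, -1.085, 2.811]
force: [-0.9, -0.8, -0.9]
grip_width: 0.0875
grip_force: 0.0
```

Emit:
jog_arm([
  [0,0,0,0,0,0,1],
  [0,0,0,0,0,0,1],
  [-0.0063,0,-0.0004,0,-0.1355,0,1],
  [-0.0063,0,-0.0004,0,-0.1355,0,1],
  [-0.0063,0,-0.0004,0,-0.1355,0,1],
])

```text
time_s: 55.6
ee_pos: [0.4854, -0.1335, 0.0137]
eef_rot: [-3.142, -0.673, 2.811]
force: [0.6, -1.4, -1.0]
grip_width: 0.0941
grip_force: 0.0
```

Emit:
jog_arm([
  [-0.0063,0,-0.0004,0,-0.1355,0,1],
  [-0.0063,0,-0.0004,0,-0.1355,0,1],
  [-0.0063,0,-0.0004,0,-0.1355,0,1],
  [-0.0063,0,-0.0004,0,-0.1355,0,1],
  [-0.0063,0,-0.0004,0,-0.1355,0,1],
])

```text
time_s: 56.1
ee_pos: [0.5131, -0.143, 0.0043]
eef_rot: [-3.142, 0.006, 2.811]
force: [0.4, -0.1, 0.2]
grip_width: 0.0939
grip_force: 0.0
```

Emit:
jog_arm([
  [0,0,-0.03,0,0,0,1],
  [0,0,-0.04,0,0,0,1],
  [0,0,-0.04,0,0,0,1],
  [0.04,0,-0.04,0,0,0,1],
  [0,0,0,0,0,0,1],
])

```text
time_s: 56.6
ee_pos: [0.4791, -0.1312, 0.1538]
eef_rot: [-3.142, 0.006, 2.811]
force: [0.1, -0.6, -0.4]
grip_width: 0.094
grip_force: 0.0
```

Emit:
jog_arm([
  [0.04,0,-0.01,0,0,0,1],
  [0,0,0,0,0,0,1],
  [0,0,0,0,0,0,1],
])

```text
time_s: 56.9
ee_pos: [0.4415, -0.1184, 0.1589]
eef_rot: [-3.142, -0.0, 2.811]
force: [-0.1, -1.3, 0.0]
grip_width: 0.0937
grip_force: 0.0
```

Run:
```python
from h import *
st()
c,im=snap("wrist","w20");h=cv2.cvtColor(im,cv2.COLOR_RGB2HSV)
u,v=proj(c,(.513,-.143,.072)).astype(int);print(u,v)
m=((h[:,:,1]<75)&(h[:,:,2]>110)).astype(np.uint8); m[:,:max(u-60,0)]=0;m[:,u+60:]=0;m[:max(v-60,0)]=0;m[v+60:]=0
k=max(cv2.findContours(m,0,1)[0],key=cv2.contourArea);r=cv2.minAreaRect(k);q=cv2.boxPoints(r);P=np.array([plane(c,*x,.072) for x in q]);e=np.roll(P,-1,0)-P
print(q.round(1).tolist(),P.mean(0).round(4),np.linalg.norm(e,axis=1).round(4),np.degrees(np.arctan2(e[:,1],e[:,0])).round(1))
print("blue",blobs(im,"blue",10)[0],"yellow",[b for b in blobs(im,"yellow",30)[0] if abs(b[0][0]-u)<70 and abs(b[0][1]-v)<70])
for n in("scene","side"):
    c=cam(n);im=ctrl.camera(n);h=cv2.cvtColor(im,cv2.COLOR_RGB2HSV);u,v=proj(c,(.513,-.143,.047)).astype(int)
    print(n,u,v,blobs(im,"blue",8)[0],"yellow",[b for b in blobs(im,"yellow",8)[0] if abs(b[0][0]-u)<60 and abs(b[0][1]-v)<60],[proj(c,(.513,-.143,z)).round(1).tolist() for z in(.0345,.0595)])
    cv2.imwrite(f"pics/end_{n}.png",im[:,:,::-1])
```

```text
pinch [ 0.4415 -0.1184  0.2059] y [ 0.325  0.946 -0.   ] z [-0.  0. -1.] tilt 0.0 F [-0.1 -1.3  0. ] w 0.0937 0.0 q [-0.34  0.1   1.79 -0.    1.25 -1.58] t 56.9
321 262
[[288.0, 297.0], [288.0, 217.0], [356.0, 217.0], [356.0, 297.0]] [ 0.5091 -0.1413  0.072 ] [0.0887 0.0655 0.0887 0.0709] [ 159.4   71.1  -17.2 -108.9]
blue [] yellow []
scene 414 191 [(array([414.1, 200.3]), [399, 191, 32, 16, 184])] yellow [] [[414.0, 195.7], [415.0, 188.1]]
side 373 168 [] yellow [] [[373.2, 171.8], [373.7, 164.6]]
```

The box lies flat upside down with its white bottom up, axis-aligned, and no blue or yellow shows from above. Next is the clamp: I'll turn the tool back and go over to it.

Emit:
jog_arm([
  [0,0,-0.03,0,0,0.1357,1],
  [0,0,-0.03,0,0,0.1357,1],
  [0,0,0,0,0,0.1357,1],
  [0,0,0,0,0,0.1357,1],
  [0,0,0,0,0,0.1357,1],
])

```text
time_s: 57.55
ee_pos: [0.4419, -0.1186, 0.2184]
eef_rot: [-3.141, -0.001, 2.127]
force: [-0.3, -0.6, -0.2]
grip_width: 0.0945
grip_force: 0.0
```

Emit:
jog_arm([
  [0,0,0,0,0,0.1357,1],
  [0,0,0,0,0,0.1357,1],
  [0,0,0,0,0,0.1357,1],
  [0,0,0,0,0,0.1357,1],
  [0,0,0,0,0,0.1357,1],
])

```text
time_s: 58.05
ee_pos: [0.4418, -0.1185, 0.2183]
eef_rot: [-3.14, -0.0, 1.448]
force: [-0.1, 1.1, 0.7]
grip_width: 0.094
grip_force: 0.0
```

Emit:
jog_arm([
  [0,0,0,0,0,0.1357,1],
  [0,0,0,0,0,0,1],
  [0,0,0,0,0,0,1],
])

```text
time_s: 58.35
ee_pos: [0.4416, -0.1185, 0.2185]
eef_rot: [-3.14, -0.0, 1.322]
force: [0.9, -0.3, 0.4]
grip_width: 0.0942
grip_force: 0.0
```

Run:
```python
from h import *
rel((.615,.225,.16),-14.5)
c5=np.load("w5.npy",allow_pickle=True)
print([plane(c5,320,77,z).round(4) for z in(.0335,.0435)], proj(c5,(.6359,.3058,.0335)))
```

```text
tcp [ 0.4416 -0.1185  0.2185] tooly [ 0.969 -0.246 -0.002] z [-0.002  0.001 -1.   ] shift [0.3756 0.0836 0.0584] grip 0.0942 t 58.35
turn tz 0.0044
[array([0.6372, 0.3071, 0.0335]), array([0.6371, 0.3065, 0.0435])] [319.09721229  78.55069075]
```

Emit:
jog_arm([
  [0.0417,0.0093,0,0,0,0.004,1],
  [0.0417,0.0093,0,0,0,0,1],
  [0.0417,0.0093,0,0,0,0,0.5],
  [0.0417,0.0093,0,0,0,0,0.2],
  [0.0417,0.0093,0,0,0,0,0.2],
])

```text
time_s: 58.85
ee_pos: [0.5399, 0.0733, 0.2187]
eef_rot: [-3.141, -0.0, 1.318]
force: [0.2, -0.7, 1.1]
grip_width: 0.073
grip_force: 0.0
```

Emit:
jog_arm([
  [0.0417,0.0093,0,0,0,0,0.2],
  [0.0417,0.0093,0,0,0,0,0.2],
  [0.0417,0.0093,0,0,0,0,0.2],
  [0.0417,0.0093,0,0,0,0,0.2],
  [0,0,0,0,0,0,0.2],
])

```text
time_s: 59.35
ee_pos: [0.6181, 0.2274, 0.2165]
eef_rot: [-3.138, 0.001, 1.321]
force: [-0.5, 0.5, -0.6]
grip_width: 0.0565
grip_force: 0.0
```

Emit:
jog_arm([
  [0.04,0,0.03,0,0,0,0.2],
  [0.04,0,0.03,0,0,0,0.2],
  [0,0,0,0,0,0,0.2],
  [0,0,0,0,0,0,0.2],
])

```text
time_s: 59.75
ee_pos: [0.6374, 0.3009, 0.1575]
eef_rot: [-3.139, 0.001, 1.317]
force: [0.0, -0.4, -0.2]
grip_width: 0.0561
grip_force: 0.0
```

Run:
```python
from h import *
rel((.6367,.3062,-.0085),-14.5)
c,im=snap("wrist","w21");u,v=proj(c,(.6367,.3062,.0335));print(u,v)
h=cv2.cvtColor(im,cv2.COLOR_RGB2HSV);m=(((h[:,:,0]<8)|(h[:,:,0]>172))&(h[:,:,1]>140)&(h[:,:,2]>40)).astype(np.uint8)
n,l,s,ce=cv2.connectedComponentsWithStats(m)
print([(ce[i].round(1).tolist(),s[i].tolist()) for i in range(1,n) if s[i][4]>8 and abs(ce[i][0]-u)<60 and abs(ce[i][1]-v)<60])
```

```text
tcp [0.6374 0.3009 0.1575] tooly [ 0.968 -0.251 -0.003] z [-0.003 -0.001 -1.   ] shift [ 0.0052 -0.0016  0.166 ] grip 0.0561 t 59.75
turn tz -0.0004
319.16715787051584 177.38118913222326
[([322.1, 173.3], [309, 170, 23, 14, 128])]
```

Emit:
jog_arm([
  [0.0052,-0.0012,0.03,0,0,0,0.2],
  [0,0,0.04,0,0,0,0.2],
  [0,0,0.04,0,0,0,0.2],
  [0,0,0.03,0,0,0,0.2],
  [0,0,0,0,0,0,0.2],
])

```text
time_s: 60.3
ee_pos: [0.6364, 0.3043, 0.0161]
eef_rot: [-3.137, 0.003, 1.314]
force: [-0.1, 0.7, -0.1]
grip_width: 0.0564
grip_force: 0.0
```

Emit:
jog_arm([
  [0,0,0.014,0,0,0,0.2],
  [0,0,0,0,0,0,0.2],
  [0,0,0,0,0,0,0.2],
])

```text
time_s: 60.6
ee_pos: [0.6385, 0.3063, 0.0065]
eef_rot: [3.141, -0.001, 1.314]
force: [-0.9, 0.2, 0.2]
grip_width: 0.0564
grip_force: 0.0
```

Run:
```python
from h import *
rel((.6367,.3062,-.0085),-14.5);print(ctrl.get_obs()["force"])
```

```text
tcp [0.6385 0.3063 0.0065] tooly [ 0.967 -0.254  0.001] z [ 0.001  0.001 -1.   ] shift [-0.0006 -0.0017  0.015 ] grip 0.0564 t 60.6
turn tz -0.0036
[-0.91829158  0.18530411  0.23248268]
```

Emit:
jog_arm([
  [0,-0.0015,0.008,0,0,0,0.2],
  [0,0,0.007,0,0,0,0.2],
  [0,0,0,0,0,0,-1],
  [0,0,0,0,0,0,-1],
  [0,0,0,0,0,0,-1],
], squeeze=20)

```text
time_s: 61.1
ee_pos: [0.6364, 0.3067, -0.0099]
eef_rot: [-3.141, -0.0, 1.314]
force: [-0.5, -0.3, 0.1]
grip_width: 0.0357
grip_force: 0.0
```

Emit:
jog_arm([
  [0,0,0,0,0,0,-1],
  [0,0,0,0,0,0,-1],
  [0,0,0,0,0,0,-1],
  [0,0,0,0,0,0,-1],
])

```text
time_s: 61.5
ee_pos: [0.6355, 0.307, -0.01]
eef_rot: [-3.139, 0.0, 1.314]
force: [-5.7, 0.1, 2.8]
grip_width: 0.0259
grip_force: 20.0
```

Emit:
jog_arm([
  [0.0012,0,-0.0055,0,0,0,-1],
  [0.0011,0,-0.0056,0,0,0,-1],
  [-0.0002,0,-0.0065,0,0,0,-1],
  [-0.0004,0,-0.0066,0,0,0,-1],
  [0,0,0,0,0,0,-1],
])

```text
time_s: 62.0
ee_pos: [0.636, 0.3084, 0.0147]
eef_rot: [-3.139, 0.0, 1.314]
force: [-7.9, 0.8, -3.8]
grip_width: 0.0257
grip_force: 20.0
```

Emit:
jog_arm([
  [-0.0018,0,-0.0063,0,0,0,-1],
  [-0.0021,0,-0.0062,0,0,0,-1],
  [-0.0034,0,-0.0057,0,0,0,-1],
  [-0.0036,0,-0.0053,0,0,0,-1],
  [0,0,0,0,0,0,-1],
])

```text
time_s: 62.5
ee_pos: [0.6332, 0.2978, 0.0383]
eef_rot: [-3.139, -0.0, 1.314]
force: [-8.5, 2.2, -4.1]
grip_width: 0.0255
grip_force: 20.0
```

Emit:
jog_arm([
  [-0.0047,0,-0.0046,0,0,0,-1],
  [-0.005,0,-0.0042,0,0,0,-1],
  [-0.0057,0,-0.0033,0,0,0,-1],
  [-0.006,0,-0.0028,0,0,0,-1],
  [0,0,0,0,0,0,-1],
])

```text
time_s: 63.0
ee_pos: [0.6278, 0.2776, 0.0537]
eef_rot: [-3.14, -0.001, 1.314]
force: [-7.8, 6.3, -2.2]
grip_width: 0.0259
grip_force: 20.0
```

Emit:
jog_arm([
  [-0.0063,0,-0.0018,0,0,0,-1],
  [-0.0064,0,-0.001,0,0,0,-1],
  [-0.0065,0,0,0,0,0,-1],
  [-0.0066,0,0.0006,0,0,0,-1],
  [0,0,0,0,0,0,-1],
])

```text
time_s: 63.5
ee_pos: [0.6215, 0.253, 0.0572]
eef_rot: [-3.14, -0.002, 1.315]
force: [-13.5, 6.0, 8.5]
grip_width: 0.0257
grip_force: 20.0
```

Emit:
jog_arm([
  [-0.0063,0,0.0016,0,0,0,-1],
  [-0.0062,0,0.0023,0,0,0,-1],
  [-0.0057,0,0.0033,0,0,0,-1],
  [-0.0053,0,0.0037,0,0,0,-1],
  [0,0,0,0,0,0,-1],
])

```text
time_s: 64.0
ee_pos: [0.615, 0.229, 0.0456]
eef_rot: [-3.139, 0.0, 1.314]
force: [-17.0, -1.1, 9.5]
grip_width: 0.0252
grip_force: 20.0
```

Emit:
jog_arm([
  [-0.0039,0,0.0037,0,0,0,-1],
  [-0.0034,0,0.0039,0,0,0,-1],
  [0,0,0,0,0,0,-1],
])

```text
time_s: 64.3
ee_pos: [0.613, 0.2218, 0.0373]
eef_rot: [-3.138, 0.001, 1.314]
force: [-15.3, -1.6, 6.4]
grip_width: 0.0259
grip_force: 20.0
```

Emit:
jog_arm([
  [-0.0026,0,0.004,0,0,0,-1],
  [-0.002,0,0.004,0,0,0,-1],
  [0,0,0,0,0,0,0.3],
  [0,0,0,0,0,0,0.3],
  [0,0,0,0,0,0,0.3],
])

```text
time_s: 64.8
ee_pos: [0.6139, 0.2179, 0.0293]
eef_rot: [3.14, -0.001, 1.314]
force: [-0.6, -0.9, -0.6]
grip_width: 0.0464
grip_force: 0.0
```

Emit:
jog_arm([
  [0,0,0,0,0,0,0.3],
  [0,0,0,0,0,0,0.3],
  [0,0,-0.03,0,0,0,0.3],
  [0,0,-0.04,0,0,0,0.3],
  [0,0,-0.04,0,0,0,0.3],
])

```text
time_s: 65.3
ee_pos: [0.6129, 0.2177, 0.1394]
eef_rot: [-3.14, 0.0, 1.314]
force: [1.2, -0.8, 0.8]
grip_width: 0.0608
grip_force: 0.0
```

Emit:
jog_arm([
  [0,0,-0.03,0,0,0,0.3],
  [-0.04,0,0,0,0,0,0.3],
  [-0.03,0,0,0,0,0,0.3],
  [0,0,0,0,0,0,0.3],
  [0,0,0,0,0,0,0.3],
])

```text
time_s: 65.8
ee_pos: [0.5955, 0.1499, 0.1685]
eef_rot: [-3.141, -0.0, 1.313]
force: [0.1, 1.6, -0.1]
grip_width: 0.0608
grip_force: 0.0
```

Run:
```python
from h import *
st()
rs=[]
for n in("wrist","scene","side"):
    c=cam(n);im=ctrl.camera(n);cv2.imwrite(f"pics/fin_{n}.png",im[:,:,::-1])
    u,v=proj(c,(.613,.2151,.069));h=cv2.cvtColor(im,cv2.COLOR_RGB2HSV);m=(((h[:,:,0]<8)|(h[:,:,0]>172))&(h[:,:,1]>150)&(h[:,:,2]>40)).astype(np.uint8)
    k,l,s,ce=cv2.connectedComponentsWithStats(m);L=[(ce[i],s[i]) for i in range(1,k) if s[i][4]>15 and np.hypot(*(ce[i]-(u,v)))<30]
    print(n,(u.round(1),v.round(1)),[(a.round(1).tolist(),b.tolist()) for a,b in L])
    if L: rs.append(ray(c,*max(L,key=lambda q:q[1][4])[0]))
    if n!="wrist":
        x,y=proj(c,(.513,-.143,.047)).astype(int); 
        print("cols",[[(yy,*h[yy,xx].tolist()) for yy in range(y-10,y+22,2)] for xx in ((x,) if n=="scene" else (x,))])
        print("yellow",[b[1] for b in blobs(im,"yellow",15)[0] if .35<plane(c,*b[0],.013)[0]<.7 and -.3<plane(c,*b[0],.013)[1]<.5])
if len(rs)>1: print(tri(rs))
```

```text
pinch [0.5956 0.1499 0.2155] y [ 0.967 -0.255 -0.   ] z [-0.     0.001 -1.   ] tilt 0.0 F [ 0.1  1.6 -0.1] w 0.0608 0.0 q [0.19 0.45 1.33 0.   1.37 0.44] t 65.8
wrist (np.float64(321.0), np.float64(117.5)) [([320.5, 118.7], [306, 108, 30, 22, 622])]
scene (np.float64(295.8), np.float64(208.4)) [([296.0, 208.9], [292, 204, 9, 11, 67])]
cols [[(181, 23, 42, 239), (183, 24, 39, 239), (185, 23, 41, 239), (187, 24, 41, 238), (189, 23, 36, 239), (191, 21, 47, 207), (193, 20, 59, 121), (195, 19, 61, 117), (197, 20, 54, 117), (199, 112, 58, 84), (201, 109, 219, 79), (203, 108, 214, 81), (205, 109, 201, 75), (207, 7, 115, 80), (209, 15, 185, 168), (211, 14, 184, 182)]]
yellow []
side (np.float64(317.4), np.float64(223.5)) [([318.0, 223.9], [314, 221, 9, 8, 50])]
cols [[(158, 20, 42, 224), (160, 21, 43, 224), (162, 20, 44, 224), (164, 20, 43, 223), (166, 18, 48, 201), (168, 16, 53, 131), (170, 15, 53, 125), (172, 14, 46, 122), (174, 139, 29, 96), (176, 123, 61, 96), (178, 123, 64, 96), (180, 137, 46, 89), (182, 13, 131, 140), (184, 14, 158, 173), (186, 14, 159, 172), (188, 15, 160, 171)]]
yellow []
(array([0.61197053, 0.21447519, 0.06762664]), [np.float64(0.0003987940971929788), np.float64(0.0005016991556587425), np.float64(0.0005506625159214048)])
```

The clamp grip is now at z 0.0676, below its pressed height of 0.071, so it is shut. The box shows equal white and blue halves in both views, and no corn is loose. Handing in.

```bash
python3 -c "
from station import ctrl
print(ctrl.hand_in())"
```

```text
the job is handed in; nothing more can be done
None
```

The job is handed in: all four corn pieces are in the box, which lies flat on its shut lid on the chopping board, and the clamp is shut; the last camera readings agree, but the hand-in gave no verdict.

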